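Lock the check weights away in the dial safe

TASK

Open the small safe by its dial: if the green tag lies in the black frame, turn right to 8, left to 3, then right to 7; if the orange tag lies there, turn left to 2, right to 7, then left to 3, pausing half a second on each number. Leave the dial on the last number, slide the blue shutter fully open, stand every brass check weight that is on the bench upright inside the safe, slide the shutter fully shut, and only then turn the dial to the red mark (number 5) to lock it. Do not disturb the jar, the oil bottle or the screwdriver.

Things in the scene. Friction and masses are not known exactly. Their poses are not given: they have to be found in the camera images.
- safe: grey steel safe fixed to the bench, 190 mm along its x, 340 mm along its y; origin on the bench under the edge between its two halves, yaw within 0.2 rad. From y = -150 to 0 mm: the solid dial housing, its top 85 mm up. From y = 0 to 190 mm: the compartment, walls 5 mm thick and 60 mm high, floor 8 mm up, closed by the shutter, which slides into the housing
- dial (a joint): combination dial's angle, rad: 0 when its pointer aims along the safe's +x (away from the robot), growing clockwise from above (right). Number n is at (n - 5) x 0.5236: eleven marks 0 to 10, 30 degrees apart, counted clockwise; 5 is the red mark on the far side, 0 and 10 the long white marks nearest the robot. Stops at +-2.7; friction 0.06 N m; starts between 4 and 6
- dial_grip (a point): point on the dial's upright axis, 109.5 mm above the bench, at the height to grip: the dial's grip is an aluminium bar 50 mm long, 13 mm wide, 28 mm high (93.5 to 121.5 mm above the bench), centred on the axis; x points along the bar to the pointer end (red stripe), turning with the dial, z up
- shutter (a joint): how far the blue shutter is slid open, m: 0 shut, 0.14 fully open; it slides along the safe's -y into the housing; friction 2 N, it stays where it is left
- shutter_grip (a point): middle of the shutter's black grip, 89 mm above the bench: an upright bar 14 mm wide along the safe's x, 32 mm long along its y, 30 mm high, standing on the shutter's top, which is 66 mm above the bench; it moves with the shutter: shut it is at y = 172 mm of the safe, fully open at y = 32 mm
- compartment (a point): centre of the compartment's floor, 8 mm above the bench, axes as the safe's; inside space x -90 to 90 mm, y -92 to 92 mm; with the shutter open y from -42 to 92 mm is uncovered
- code_frame (a point): centre of the black frame on the housing's top, at its near right corner seen from the robot (safe x -72, y -131 mm), 85 mm above the bench: the tag in it tells which code holds
- tag_green: green plastic tag 30 x 22 x 3 mm, fixed, origin at its underside's centre: either in the black frame, or at the housing's far right corner (144 mm away)
- tag_orange: orange plastic tag, the same, in the other of the two places
- weight1: brass check weight: a squat round body 34 mm across and 22 mm high, with a knob on top 16 mm across from 28 to 40 mm above the underside (12 mm neck below it); 0.16 to 0.24 kg; origin at the centre of its underside, z up; it stands on the bench on the dark blue mat (1 mm thin, only seen); may be absent
- weight2: brass check weight: a squat round body 34 mm across and 22 mm high, with a knob on top 16 mm across from 28 to 40 mm above the underside (12 mm neck below it); 0.16 to 0.24 kg; origin at the centre of its underside, z up; it stands on the bench on the dark blue mat (1 mm thin, only seen); may be absent
- weight3: brass check weight: a squat round body 34 mm across and 22 mm high, with a knob on top 16 mm across from 28 to 40 mm above the underside (12 mm neck below it); 0.16 to 0.24 kg; origin at the centre of its underside, z up; it stands on the bench on the dark blue mat (1 mm thin, only seen); may be absent
- weight4: brass check weight: a squat round body 34 mm across and 22 mm high, with a knob on top 16 mm across from 28 to 40 mm above the underside (12 mm neck below it); 0.16 to 0.24 kg; origin at the centre of its underside, z up; it stands on the bench on the dark blue mat (1 mm thin, only seen); may be absent
- jar: closed jar with a red cap, 60 mm across, 70 mm high, loose bystander beyond the mat; origin under its centre
- oil: small oil bottle with a yellow cap, 44 mm across, 100 mm high, loose bystander beyond the mat; origin under its centre
- driver: screwdriver with a green handle, 180 mm long, lying loose on the right of the safe, a bystander; origin at the middle of its underside, x to the tip
Mind the look-alikes: they are no part of the job. Leave any purple look-alike of the weight2 alone.

How it is judged:
By the outcome, as a careful person would: the job done as asked, in the order asked, and still so for the second after the job is handed in, with the robot touching nothing.
Of weight1, weight2, weight3, weight4 only 2 to 4 are there at a start; the rules pass over those that are not, and their reading is None.
At some moment in a run one of weight1, weight2, weight3, weight4 may be knocked a few centimetres aside while the robot is not near it.
It also fails if it takes over 210 s, if anything falls off the work surface, if the arm or the gripper's body presses on something with over 40 N, if the wrist force passes 120 N, or if a joint passes its speed limit or range.

ROBOT

A 6-joint arm with a two-finger parallel gripper is mounted at the origin on the work surface. World frame = base frame: x ahead of the robot, y to its left, z up, the work surface at z = 0. Lengths are in m, angles in rad, forces in N, time in s.
With the tool pointing down it reaches from about 0.425 to 0.95 m from the base axis. Payload 3.5 kg.
Tool frame: the origin (TCP) lies on the centre line of the jaws, within the pads' length; the fingertips stand 25 mm ahead of it and the grasp point (between the pads) lies 6 mm ahead of it (ctrl.finger_overhang is the distance from the TCP to the fingertips, in m); z points along the fingers, y is the line along which they close (so a half turn about z gives the same grasp; the last joint's range is limited). The gripper opens to 85 mm and grips with 20 to 120 N. Pads are 22 mm wide; open, the fingers measure 114 mm over their backs; the gripper's body (76 mm by 85 mm) begins 54 mm behind the grasp point. The pads swing forward as they close: fully open they stand 13 mm farther back than shut.
Start: joints at [-1.419, 0.286, 1.577, -0, 1.279, -0.15], TCP at [0.201, -0.644, 0.256] pointing down, gripper open.
Joint ranges: [-2.77, 2.77], [-0.9, 2.22], [0.21, 2.48], [-1.53, 4.67], [0.24, 2.81], [-2.84, 2.84]. Speed limits (rad/s): [2.79, 2.79, 3.14, 3.14, 3.14, 3.14].

INTERFACE

Orientations are given as a unit quaternion [x, y, z, w].
In Python, from plant import get_state, imaging, job, ctrl gives the robot as it stands.
- The arm moves only by the tool jog_arm, never from a script. Its argument "increments" is a list of rows, each an object of numbers: "dx", "dy", "dz": the shift along the world's x, y, z each as a share of 12 cm, from -1 to 1; "ax", "ay", "az": the turn, a rotation vector about the world's x, y, z each as a share of pi/2 rad, from -1 to 1; "gripper": the gripper command: -1 is shut, 1 is fully open, values between are in proportion. A call has 1 to 10 rows; each row is the pose to reach, as a shift and turn from the pose commanded when the call began; what a row does not reach only later rows make up. A row lasts 1/10 s, in which the tool goes at most 50 mm and 8.59 degrees, less where a joint would pass 70% of its speed; a pose out of reach is approached as far as the arm can. A call with a number of a shift or a turn outside -1 to 1 is refused whole. A call with a gripper value outside its range is refused whole. The fingers move at their own pace and stop on an object; "force" is the grip in N (left out, the last holds). Time passes only in rows, so rows that repeat a pose let the fingers close. It gives the time, the measured TCP pose, the force, the opening and the grip force at its end, in the units of the state.
- get_state(): the state, without advancing time (a new reading comes with each control period).
- imaging.read_camera(name): name is "side" or "top"; returns a dict with "frame" (420x560x3 uint8, blue, green, red), "depth" (420x560 float32, m along the optical axis (not along the pixel's ray), 0 where there is no reading), "camera_matrix" (3x3 intrinsics, pixels), "extrinsics" (4x4, takes a point from camera to world coordinates). Camera axes: x right, y up, looking along -z (the intrinsics and any distortion apply to the point x, -y, -z); pixel columns grow to the right and rows downward; lengths in m; the calibration is good to about 2 mm. A picture is of the moment at which its call begins.
- job.sign_off(): hands the job in; it is judged then, once.
The state is a dict: "time": time; "qpos": joint angles; "dq": joint speeds; "joint_efforts": joint torques, N m; "eef_pos": TCP position; "tcp_rot": TCP orientation; "contact_force": force on the tool from outside, world axes, zero at the start; "wrist_torque": the same for the moment, N m; "opening": opening from 0.0 (shut) to 1.0 (fully open); "finger_force": force on a finger pad.
Only numpy, scipy, OpenCV 4.12 (cv2) and the standard library are available. Lean on these libraries where they do the work, as an engineer would, in place of code of your own. Each camera call takes 0.05 s, during which the arm holds its last target. There are 200 camera calls.

## Working session

There is one attempt and no reset: what is moved stays moved. The work goes in short steps, Python scripts to look and compute and a tool call to move; the robot and the scene stay as the last step left them, time stands still between calls to the robot, and variables do not carry over. Pictures are saved under pics/ and viewed, at most 14 in all, crops included, and the job is handed in when it is done.

Besides the shell and the picture viewer there is one more tool, called after "Request:" as name(argument=value, ...) on one line, values as JSON. jog_arm: Moves the arm, as the interface text tells. Shift numbers are shares of 12 cm and turn numbers shares of pi/2 rad, none past 1 either way. Its arguments: {"type":"object","properties":{"increments":{"type":"array"},"force":{"type":"number"}},"required":["increments"]}

```bash
ls; mkdir -p pics; python3 - <<'E'
from plant import get_state, imaging, job, ctrl
import cv2,numpy as np
np.set_printoptions(precision=4,suppress=True)
print(get_state())
for n in("top","side"):
    c=imaging.read_camera(n);cv2.imwrite(f"pics/{n}0.png",c["frame"]);np.savez(f"{n}0.npz",**c)
    print(n,c["camera_matrix"],c["extrinsics"],[k for k in c])
E
```

```text
pics
{'time': 0.0, 'qpos': array([-1.419 ,  0.2872,  1.5781,  0.    ,  1.2786, -0.15  ]), 'dq': array([-0.0003,  0.0006, -0.0009,  0.0003, -0.0002,  0.0029]), 'joint_efforts': array([ -0.0004, -40.5983, -29.2626,  -0.0002,   0.0059,   0.    ]), 'eef_pos': array([ 0.2006, -0.6439,  0.2549]), 'tcp_rot': array([ 0.9886,  0.1503,  0.    , -0.0012]), 'contact_force': array([ 0.7707, -0.0697, -0.2807]), 'wrist_torque': array([ 0.0169, -0.0466,  0.0341]), 'finger_force': 0.0, 'opening': 1.0034628955818632}
top [[408.5451   0.     281.558 ]
 [  0.     408.5451 205.514 ]
 [  0.       0.       1.    ]] [[-0.0196  0.9964 -0.0827  0.4741]
 [-0.9998 -0.0199 -0.0031 -0.0012]
 [-0.0047  0.0827  0.9966  1.2619]
 [ 0.      0.      0.      1.    ]] ['frame', 'depth', 'camera_matrix', 'extrinsics']
side [[416.1449   0.     281.6279]
 [  0.     416.1449 209.357 ]
 [  0.       0.       1.    ]] [[-0.7507  0.4393 -0.4934  0.0258]
 [-0.6605 -0.4815  0.5761  0.5711]
 [ 0.0155  0.7584  0.6516  0.7663]
 [ 0.      0.      0.      1.    ]] ['frame', 'depth', 'camera_matrix', 'extrinsics']
```

View pics/top0.png

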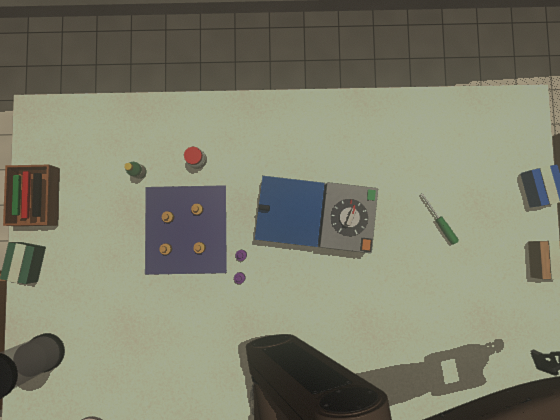

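View pics/side0.png

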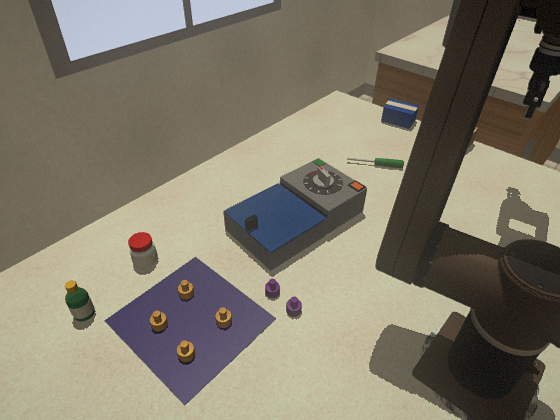

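The orange tag is in the frame at (366,244), so the code is left 2, right 7, left 3. There are four weights on the mat at about (167,217), (196,210), (165,249) and (199,248), and two purple look-alikes at (240,255) and (239,278). Next I'll measure them.

```bash
cat > h.py <<'E'
import numpy as np, cv2
from plant import get_state, imaging, job, ctrl
np.set_printoptions(precision=4,suppress=True)
def cam(n): return imaging.read_camera(n)
def ray(c,uv):
    K,E=c["camera_matrix"],c["extrinsics"]
    d=np.linalg.inv(K)@[uv[0],uv[1],1]; return E[:3,3],E[:3,:3]@(d*[1,-1,-1])
def plane(c,uv,z):
    o,d=ray(c,uv); return o+d*(z-o[2])/d[2]
def tri(c1,a,c2,b):
    (o1,d1),(o2,d2)=ray(c1,a),ray(c2,b)
    s=np.linalg.lstsq(np.c_[d1,-d2],o2-o1,rcond=None)[0]
    p,q=o1+s[0]*d1,o2+s[1]*d2; return (p+q)/2,np.linalg.norm(p-q)
def mask(c,lo,hi,roi=None):
    m=cv2.inRange(cv2.cvtColor(c["frame"],cv2.COLOR_BGR2HSV),np.array(lo),np.array(hi))
    if roi: z=np.zeros_like(m);x0,y0,x1,y1=roi;z[y0:y1,x0:x1]=m[y0:y1,x0:x1];m=z
    return m
def blobs(m,amin=12):
    n,l,s,ce=cv2.connectedComponentsWithStats(m)
    return [(ce[i],s[i,4],l==i) for i in range(1,n) if s[i,4]>=amin]
BR=((10,120,70),(24,255,255))
E
python3 - <<'E'
from h import *
C={n:dict(np.load(f"{n}0.npz")) for n in("top","side")}
rois={"top":(140,180,400,280),"side":(100,150,400,380)}
for n,c in C.items():
    print(n)
    for k,r in dict(brass=BR,orange=((3,150,100),(11,255,255)),green=((40,90,50),(85,255,255)),red=((0,130,60),(5,255,255)),red2=((170,130,60),(180,255,255)),blue=((100,140,40),(118,255,255))).items():
        for ce,a,_ in blobs(mask(c,*r,rois[n]),4): print(k,ce,a)
for n,(x0,y0,x1,y1) in dict(top=(245,165,385,260),side=(220,150,370,270)).items():
    cv2.imwrite(f"pics/{n}_crop.png",cv2.resize(C[n]["frame"][y0:y1,x0:x1],None,fx=5,fy=5,interpolation=cv2.INTER_CUBIC))
E
```

```text
top
brass [196.5063 208.3924] 79
brass [167.1039 216.0779] 77
brass [365.7805 244.3171] 82
brass [198.5181 247.3253] 83
brass [164.7    248.4125] 80
green [370.9286 194.4464] 56
red [350.75 201.5 ] 4
red [353.7143 206.8571] 7
side
brass [356.549  185.4118] 51
brass [185.2838 289.5541] 222
brass [223.0708 317.5625] 240
brass [157.8333 320.6905] 252
brass [185.1873 351.0601] 283
orange [356.4259 185.2037] 54
green [318.5349 161.9535] 43
green [388.1633 160.8061] 98
red [320.5 167. ] 6
red [311.  173.5] 4
red [139.6778 241.6389] 360
```

View pics/top_crop.png

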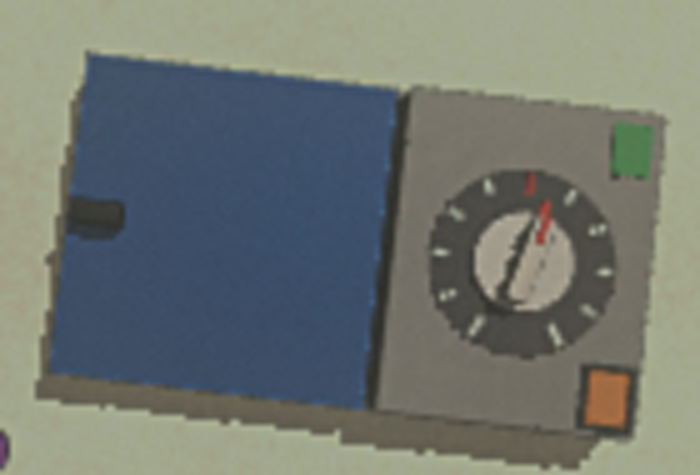

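View pics/side_crop.png

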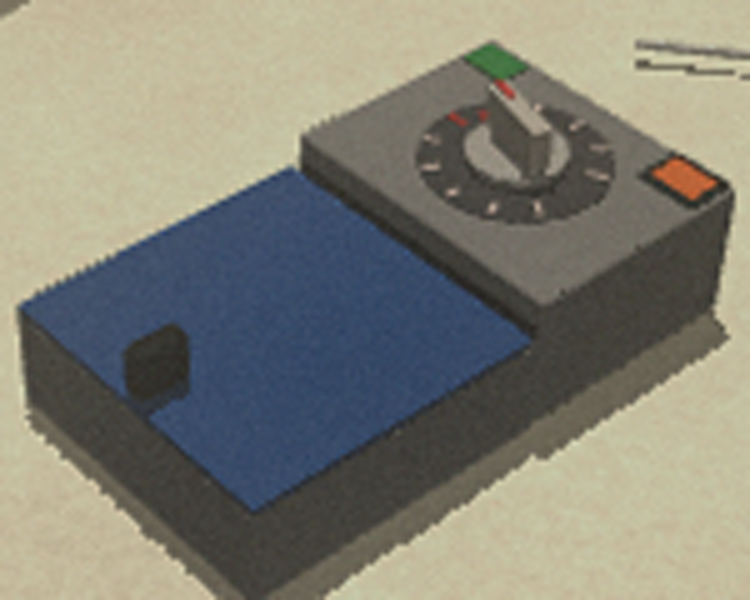

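Top crop: the orange tag is inside the black frame, and the dial pointer sits just right of the red mark. Side crop: shows the same, with the shutter shut. Now I'll fit the safe pose.

```bash
python3 - <<'E'
from h import *
C={n:dict(np.load(f"{n}0.npz")) for n in("top","side")}
T=lambda x,y:(245+x/5-.4,165+y/5-.4); S=lambda x,y:(220+x/5-.4,150+y/5-.4)
corr={"top":[((-72,-131),(365.78,244.32),.088),((72,-131),(370.93,194.45),.088),((95,190),T(88,52),.066),((-95,190),T(50,372),.066),((95,0),T(410,88),.085),((95,-150),T(665,115),.085),((-95,-150),T(635,437),.085)],
"side":[((-72,-131),(356.43,185.2),.088),((72,-131),(318.53,161.95),.088),((95,190),S(20,305),.066),((-95,190),S(252,512),.066),((95,0),S(302,137),.085),((95,-150),S(490,42),.085),((-95,-150),S(733,190),.085),((-95,0),S(540,305),.085)]}
def fit(A,B):
    A=np.array(A)/1000;B=np.array(B)[:,:2];a,b=A-A.mean(0),B-B.mean(0)
    th=np.arctan2((a[:,0]*b[:,1]-a[:,1]*b[:,0]).sum(),(a*b).sum())
    R=np.array([[np.cos(th),-np.sin(th)],[np.sin(th),np.cos(th)]]);t=B.mean(0)-R@A.mean(0)
    return th,R,t,(A@R.T+t-B)*1000
P={}
for n in C:
    A=[k[0] for k in corr[n]];B=[plane(C[n],k[1],k[2]) for k in corr[n]];P[n]=(A,B)
    th,R,t,r=fit(A,B);print(n,th,t,'\n',r.round(1).tolist())
th,R,t,r=fit(P["top"][0]+P["side"][0],P["top"][1]+P["side"][1]);print("both",th,t)
d1=plane(C["top"],T(522,263),.089);d2=plane(C["side"],S(516,162),.089)
print("dial",d1,d2,[R.T@(d[:2]-t) for d in (d1,d2)])
g=plane(C["top"],T(97,216),.104);print("grip top",g,R.T@(g[:2]-t))
print("tri bar tip",tri(C["top"],T(545,207),C["side"],S(500,85)))
# weights
bt=[(196.5,208.4),(167.1,216.1),(198.5,247.3),(164.7,248.4)];bs=[(185.3,289.5),(157.8,320.7),(223.1,317.6),(185.2,351.1)]
for a,b in zip(bt,bs): print("w",tri(C["top"],a,C["side"],b),plane(C["top"],a,.02),plane(C["side"],b,.02))
E
```

```text
top -0.13513115737242537 [ 0.545  -0.1167] 
 [[0.5, -0.8], [0.2, -0.1], [-0.3, 0.8], [-0.5, 1.3], [2.0, 0.1], [0.6, -1.3], [-2.6, -0.1]]
side -0.13354064998250353 [ 0.5448 -0.118 ] 
 [[-0.5, 1.3], [-0.9, 1.1], [1.3, 1.7], [-0.4, -0.3], [3.2, 0.6], [2.3, -2.7], [-2.4, -1.9], [-2.7, 0.2]]
both -0.1341562240438824 [ 0.5449 -0.1174]
dial [ 0.5339 -0.1905  0.089 ] [ 0.5314 -0.1885  0.089 ] [array([-0.0011, -0.074 ]), array([-0.0038, -0.0723])]
grip top [0.5647 0.0524 0.104 ] [-0.0031  0.171 ]
tri bar tip (array([ 0.5604, -0.2019,  0.1193]), np.float64(0.007854198487363994))
w (array([0.5729, 0.2623, 0.0155]), np.float64(0.002804633154798978)) [0.5735 0.2623 0.02  ] [0.5685 0.2633 0.02  ]
w (array([0.5512, 0.3526, 0.0146]), np.float64(0.002660779589045022)) [0.5518 0.3521 0.02  ] [0.5464 0.3533 0.02  ]
w (array([0.4542, 0.2564, 0.0161]), np.float64(0.0027721102642086124)) [0.4553 0.2566 0.02  ] [0.4509 0.2572 0.02  ]
w (array([0.4528, 0.3592, 0.0153]), np.float64(0.00324754118480015)) [0.454 0.359 0.02 ] [0.4488 0.3594 0.02  ]
```

Request:
jog_arm(increments=[{"dx":0.696,"dy":0.944,"dz":0,"gripper":1},{"dx":0.696,"dy":0.944,"dz":0},{"dx":0.696,"dy":0.944,"dz":0},{"dx":0.696,"dy":0.944,"dz":0}])

```text
$.increments[0]: bad value
```

Request:
jog_arm(increments=[{"dx":0.696,"dy":0.944},{"dx":0.696,"dy":0.944},{"dx":0.696,"dy":0.944},{"dx":0.696,"dy":0.944}])

```text
$.increments[0]: bad value
```

Request:
jog_arm(increments=[{"dx":0.696,"dy":0.944,"az":-0.225},{"dx":0.696,"dy":0.944,"az":-0.225},{"dx":0.696,"dy":0.944,"az":-0.225},{"dx":0.696,"dy":0.944,"az":-0.225}])

```text
$.increments[0]: bad value
```

Request:
jog_arm(increments=[{"dx":0.696,"dy":0.944,"az":-0.225},{"dx":0.696,"dy":0.944,"az":-0.225},{"dx":0.696,"dy":0.944,"az":-0.225},{"dx":0.696,"dy":0.944,"az":-0.225},{"dx":0.696,"dy":0.944,"az":-0.225},{"dx":0.696,"dy":0.944,"az":-0.225}])

```text
$.increments[0]: bad value
```

Request:
jog_arm(increments=[{"dx":0.696,"dy":0.944,"dz":0,"ax":0,"ay":0,"az":0,"gripper":1},{"dx":0.696,"dy":0.944,"dz":0,"ax":0,"ay":0,"az":0,"gripper":1},{"dx":0.696,"dy":0.944,"dz":0,"ax":0,"ay":0,"az":0,"gripper":1},{"dx":0.696,"dy":0.944,"dz":0,"ax":0,"ay":0,"az":0,"gripper":1}])

```text
time: 0.5
eef_pos: [0.2867, -0.5273, 0.2556]
tcp_rot: [0.988, 0.153, 0.0, -0.001]
contact_force: [-0.2, -0.1, 0.8]
opening: 1.003
finger_force: 0.0
```

Request:
jog_arm(increments=[{"dx":0.696,"dy":0.944,"dz":0,"ax":0,"ay":0,"az":0,"gripper":1},{"dx":0.696,"dy":0.944,"dz":0,"ax":0,"ay":0,"az":0,"gripper":1},{"dx":0.696,"dy":0.944,"dz":0,"ax":0,"ay":0,"az":0,"gripper":1},{"dx":0.696,"dy":0.944,"dz":0,"ax":0,"ay":0,"az":0,"gripper":1}])

```text
time: 0.9
eef_pos: [0.3695, -0.4149, 0.2559]
tcp_rot: [0.988, 0.153, 0.0, -0.001]
contact_force: [0.2, 0.9, -0.1]
opening: 0.999
finger_force: 0.0
```

Request:
jog_arm(increments=[{"dx":0.696,"dy":0.944,"dz":0,"ax":0,"ay":0,"az":-0.225,"gripper":1},{"dx":0.696,"dy":0.944,"dz":0,"ax":0,"ay":0,"az":-0.225,"gripper":1},{"dx":0.696,"dy":0.944,"dz":0,"ax":0,"ay":0,"az":-0.225,"gripper":1},{"dx":0.696,"dy":0.944,"dz":0,"ax":0,"ay":0,"az":-0.225,"gripper":1}])

```text
time: 1.3
eef_pos: [0.4531, -0.3019, 0.2561]
tcp_rot: [1.0, -0.024, 0.0, -0.001]
contact_force: [0.6, -0.9, 0.4]
opening: 1.004
finger_force: 0.0
```

Request:
jog_arm(increments=[{"dx":0.696,"dy":0.944,"dz":0,"ax":0,"ay":0,"az":-0.225,"gripper":1},{"dx":0.696,"dy":0.944,"dz":0,"ax":0,"ay":0,"az":-0.225,"gripper":1},{"dx":0.696,"dy":0.944,"dz":0,"ax":0,"ay":0,"az":-0.225,"gripper":1},{"dx":0.696,"dy":0.944,"dz":0,"ax":0,"ay":0,"az":-0.225,"gripper":1},{"dx":0.696,"dy":0.944,"dz":0,"ax":0,"ay":0,"az":-0.225,"gripper":1},{"dx":0.696,"dy":0.944,"dz":0,"ax":0,"ay":0,"az":-0.225,"gripper":1}])

```text
time: 1.9
eef_pos: [0.5342, -0.1931, 0.256]
tcp_rot: [0.979, -0.202, -0.0, 0.0]
contact_force: [0.4, -0.2, 0.3]
opening: 1.004
finger_force: 0.0
```

```bash
cat >> h.py <<'E'
def st():
    from scipy.spatial.transform import Rotation as R
    s=get_state();y=R.from_quat(s["tcp_rot"]).apply([0,1,0])
    print("t",s["time"],"p",s["eef_pos"],"psi_y",np.arctan2(y[1],y[0]).round(4),"q",s["qpos"],"op",s["opening"],"F",s["contact_force"])
E
python3 -c "
from h import *
st();print(ctrl.finger_overhang)"
```

```text
t 1.9 p [ 0.5342 -0.1931  0.256 ] psi_y -1.9769 q [-0.5251  0.0523  1.8435 -0.0008  1.2461  1.4521] op 1.004288345652937 F [ 0.4104 -0.1646  0.2652]
0.025
```

Request:
jog_arm(increments=[{"dx":0,"dy":0.015,"dz":-0.9,"ax":0,"ay":0,"az":0,"gripper":0.3},{"dx":0,"dy":0.015,"dz":-0.9,"ax":0,"ay":0,"az":0,"gripper":0.3},{"dx":0,"dy":0.015,"dz":-0.9,"ax":0,"ay":0,"az":0,"gripper":0.3},{"dx":0,"dy":0.015,"dz":-0.9,"ax":0,"ay":0,"az":0,"gripper":0.3}])

```text
time: 2.3
eef_pos: [0.5331, -0.1904, 0.1467]
tcp_rot: [0.979, -0.202, -0.002, -0.001]
contact_force: [0.4, 0.2, -0.3]
opening: 0.651
finger_force: 0.0
```

Request:
jog_arm(increments=[{"dx":0,"dy":0,"dz":-0.1,"ax":0,"ay":0,"az":0,"gripper":0.3},{"dx":0,"dy":0,"dz":-0.2,"ax":0,"ay":0,"az":0,"gripper":0.3},{"dx":0,"dy":0,"dz":-0.2,"ax":0,"ay":0,"az":0,"gripper":0.3},{"dx":0,"dy":0,"dz":-0.2,"ax":0,"ay":0,"az":0,"gripper":0.3}])

```text
time: 2.7
eef_pos: [0.535, -0.1897, 0.1248]
tcp_rot: [0.98, -0.201, 0.0, 0.0]
contact_force: [0.1, 0.4, 0.5]
opening: 0.651
finger_force: 0.0
```

```bash
python3 - <<'E'
from h import *
st();c=cam("side");cv2.imwrite("pics/side1.png",cv2.resize(c["frame"][110:230,240:400],None,fx=5,fy=5,interpolation=cv2.INTER_CUBIC))
E
```

```text
t 2.7 p [ 0.535  -0.1897  0.1248] psi_y -1.9757 q [-0.5194  0.1978  1.9414 -0.      1.0017  1.4563] op 0.6505994150907691 F [0.0872 0.4165 0.4826]
```

View pics/side1.png

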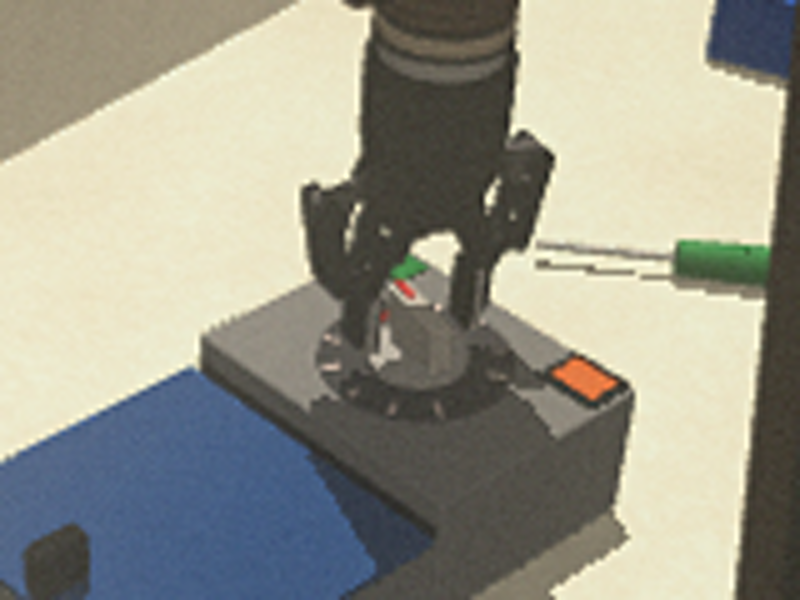

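The jaws straddle the bar at about (400,310) in the crop, so I'll close on it.

Request:
jog_arm(increments=[{"dx":0,"dy":0,"dz":0,"ax":0,"ay":0,"az":0,"gripper":-1},{"dx":0,"dy":0,"dz":0,"ax":0,"ay":0,"az":0,"gripper":-1},{"dx":0,"dy":0,"dz":0,"ax":0,"ay":0,"az":0,"gripper":-1},{"dx":0,"dy":0,"dz":0,"ax":0,"ay":0,"az":0,"gripper":-1},{"dx":0,"dy":0,"dz":0,"ax":0,"ay":0,"az":0,"gripper":-1},{"dx":0,"dy":0,"dz":0,"ax":0,"ay":0,"az":0,"gripper":-1}], force=30)

```text
time: 3.35
eef_pos: [0.5341, -0.1918, 0.125]
tcp_rot: [0.98, -0.2, -0.0, 0.002]
contact_force: [-4.6, -7.0, 2.2]
opening: 0.142
finger_force: 32.1
```

```bash
python3 -c "
from h import *
st();print(get_state()['wrist_torque'])"
```

```text
t 3.35 p [ 0.5341 -0.1918  0.125 ] psi_y -1.9745 q [-0.5215  0.1975  1.9413 -0.0059  1.0019  1.4561] op 0.1418234515051633 F [-4.6292 -6.9965  2.2116]
[-0.8666  0.6057  0.0998]
```

Request:
jog_arm(increments=[{"dx":-0.008,"dy":-0.02,"dz":0,"ax":0,"ay":0,"az":0,"gripper":-1},{"dx":-0.008,"dy":-0.02,"dz":0,"ax":0,"ay":0,"az":0.1,"gripper":-1},{"dx":-0.008,"dy":-0.02,"dz":0,"ax":0,"ay":0,"az":0.2,"gripper":-1},{"dx":-0.008,"dy":-0.02,"dz":0,"ax":0,"ay":0,"az":0.28,"gripper":-1},{"dx":-0.008,"dy":-0.02,"dz":0,"ax":0,"ay":0,"az":0.36,"gripper":-1},{"dx":-0.008,"dy":-0.02,"dz":0,"ax":0,"ay":0,"az":0.44,"gripper":-1},{"dx":-0.008,"dy":-0.02,"dz":0,"ax":0,"ay":0,"az":0.52,"gripper":-1},{"dx":-0.008,"dy":-0.02,"dz":0,"ax":0,"ay":0,"az":0.6,"gripper":-1}])

```text
time: 4.15
eef_pos: [0.5339, -0.1918, 0.125]
tcp_rot: [0.963, 0.268, 0.0, -0.0]
contact_force: [-1.3, 0.2, 1.8]
opening: 0.148
finger_force: 32.3
```

```bash
python3 -c "
from h import *
st();print(get_state()['wrist_torque'])"
```

```text
t 4.15 p [ 0.5339 -0.1918  0.125 ] psi_y -1.0285 q [-0.5238  0.1972  1.9417  0.0006  1.0027  0.5044] op 0.14822680827929455 F [-1.2605  0.2083  1.8322]
[ 0.2147  0.227  -0.0638]
```

Request:
jog_arm(increments=[{"dx":0,"dy":0,"dz":0,"ax":0,"ay":0,"az":0.09,"gripper":-1},{"dx":0,"dy":0,"dz":0,"ax":0,"ay":0,"az":0.18,"gripper":-1},{"dx":0,"dy":0,"dz":0,"ax":0,"ay":0,"az":0.27,"gripper":-1},{"dx":0,"dy":0,"dz":0,"ax":0,"ay":0,"az":0.36,"gripper":-1},{"dx":0,"dy":0,"dz":0,"ax":0,"ay":0,"az":0.44,"gripper":-1},{"dx":0,"dy":0,"dz":0,"ax":0,"ay":0,"az":0.51,"gripper":-1},{"dx":0,"dy":0,"dz":0,"ax":0,"ay":0,"az":0.55,"gripper":-1},{"dx":0,"dy":0,"dz":0,"ax":0,"ay":0,"az":0.572,"gripper":-1},{"dx":0,"dy":0,"dz":0,"ax":0,"ay":0,"az":0.572,"gripper":-1},{"dx":0,"dy":0,"dz":0,"ax":0,"ay":0,"az":0.572,"gripper":-1}])

```text
time: 5.15
eef_pos: [0.5337, -0.1916, 0.125]
tcp_rot: [0.753, 0.658, -0.0, -0.0]
contact_force: [-2.9, 2.5, 5.4]
opening: 0.144
finger_force: 32.6
```

```bash
python3 - <<'E'
from h import *
st();c=cam("side");cv2.imwrite("pics/side2.png",cv2.resize(c["frame"][110:230,240:400],None,fx=5,fy=5,interpolation=cv2.INTER_CUBIC))
E
```

```text
t 5.15 p [ 0.5337 -0.1916  0.125 ] psi_y -0.1352 q [-0.5237  0.1971  1.9418  0.0003  1.0035 -0.3886] op 0.14446438441177603 F [-2.9264  2.4764  5.422 ]
```

View pics/side2.png

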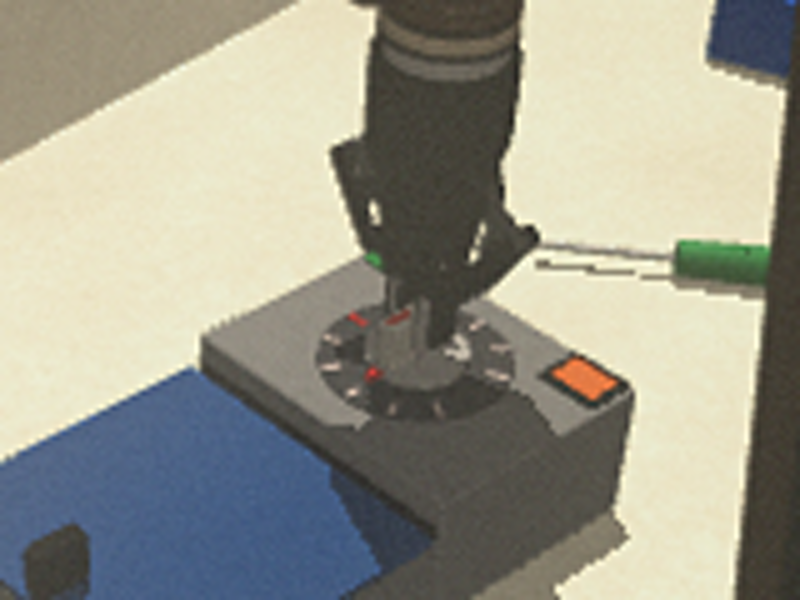

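The pointer at (372,373) aims along the safe's +y axis, which is number 2. I'll hold there, then go right to 7.

Request:
jog_arm(increments=[{"dx":0,"dy":0,"dz":0,"ax":0,"ay":0,"az":0,"gripper":-1},{"dx":0,"dy":0,"dz":0,"ax":0,"ay":0,"az":0,"gripper":-1},{"dx":0,"dy":0,"dz":0,"ax":0,"ay":0,"az":0,"gripper":-1},{"dx":0,"dy":0,"dz":0,"ax":0,"ay":0,"az":0,"gripper":-1},{"dx":0,"dy":0,"dz":0,"ax":0,"ay":0,"az":0,"gripper":-1},{"dx":0,"dy":0,"dz":0,"ax":0,"ay":0,"az":0,"gripper":-1}])

```text
time: 5.8
eef_pos: [0.5337, -0.1916, 0.125]
tcp_rot: [0.753, 0.658, -0.0, -0.0]
contact_force: [-3.2, 1.2, 5.7]
opening: 0.145
finger_force: 32.6
```

Request:
jog_arm(increments=[{"dx":0,"dy":0,"dz":0,"ax":0,"ay":0,"az":-0.08,"gripper":-1},{"dx":0,"dy":0,"dz":0,"ax":0,"ay":0,"az":-0.17,"gripper":-1},{"dx":0,"dy":0,"dz":0,"ax":0,"ay":0,"az":-0.26,"gripper":-1},{"dx":0,"dy":0,"dz":0,"ax":0,"ay":0,"az":-0.35,"gripper":-1},{"dx":0,"dy":0,"dz":0,"ax":0,"ay":0,"az":-0.44,"gripper":-1},{"dx":0,"dy":0,"dz":0,"ax":0,"ay":0,"az":-0.53,"gripper":-1},{"dx":0,"dy":0,"dz":0,"ax":0,"ay":0,"az":-0.62,"gripper":-1},{"dx":0,"dy":0,"dz":0,"ax":0,"ay":0,"az":-0.71,"gripper":-1},{"dx":0,"dy":0,"dz":0,"ax":0,"ay":0,"az":-0.8,"gripper":-1}])

```text
time: 6.7
eef_pos: [0.534, -0.1919, 0.125]
tcp_rot: [0.996, 0.086, 0.0, -0.0]
contact_force: [-2.7, 1.2, 4.7]
opening: 0.142
finger_force: 32.5
```

Request:
jog_arm(increments=[{"dx":0,"dy":0,"dz":0,"ax":0,"ay":0,"az":-0.09,"gripper":-1},{"dx":0,"dy":0,"dz":0,"ax":0,"ay":0,"az":-0.18,"gripper":-1},{"dx":0,"dy":0,"dz":0,"ax":0,"ay":0,"az":-0.27,"gripper":-1},{"dx":0,"dy":0,"dz":0,"ax":0,"ay":0,"az":-0.36,"gripper":-1},{"dx":0,"dy":0,"dz":0,"ax":0,"ay":0,"az":-0.45,"gripper":-1},{"dx":0,"dy":0,"dz":0,"ax":0,"ay":0,"az":-0.54,"gripper":-1},{"dx":0,"dy":0,"dz":0,"ax":0,"ay":0,"az":-0.63,"gripper":-1},{"dx":0,"dy":0,"dz":0,"ax":0,"ay":0,"az":-0.72,"gripper":-1},{"dx":0,"dy":0,"dz":0,"ax":0,"ay":0,"az":-0.8,"gripper":-1},{"dx":0,"dy":0,"dz":0,"ax":0,"ay":0,"az":-0.84,"gripper":-1}])

```text
time: 7.7
eef_pos: [0.5338, -0.1922, 0.125]
tcp_rot: [0.841, -0.541, 0.0, 0.0]
contact_force: [-3.5, 0.2, 5.0]
opening: 0.145
finger_force: 32.5
```

Request:
jog_arm(increments=[{"dx":0,"dy":0,"dz":0,"ax":0,"ay":0,"az":-0.027,"gripper":-1},{"dx":0,"dy":0,"dz":0,"ax":0,"ay":0,"az":-0.027,"gripper":-1},{"dx":0,"dy":0,"dz":0,"ax":0,"ay":0,"az":-0.027,"gripper":-1},{"dx":0,"dy":0,"dz":0,"ax":0,"ay":0,"az":-0.027,"gripper":-1},{"dx":0,"dy":0,"dz":0,"ax":0,"ay":0,"az":-0.027,"gripper":-1},{"dx":0,"dy":0,"dz":0,"ax":0,"ay":0,"az":-0.027,"gripper":-1},{"dx":0,"dy":0,"dz":0,"ax":0,"ay":0,"az":-0.027,"gripper":-1},{"dx":0,"dy":0,"dz":0,"ax":0,"ay":0,"az":-0.027,"gripper":-1},{"dx":0,"dy":0,"dz":0,"ax":0,"ay":0,"az":-0.027,"gripper":-1}])

```text
time: 8.6
eef_pos: [0.5338, -0.1922, 0.125]
tcp_rot: [0.83, -0.557, 0.0, 0.0]
contact_force: [-4.2, 0.5, 5.3]
opening: 0.146
finger_force: 32.6
```

```bash
python3 - <<'E'
from h import *
st();print(get_state()["wrist_torque"])
E
```

```text
t 8.6 p [ 0.5338 -0.1922  0.125 ] psi_y -2.7535 q [-0.5242  0.1973  1.9417 -0.0004  1.0024  2.2295] op 0.14570332130767977 F [-4.2392  0.484   5.3395]
[ 0.0261  0.5022 -0.0816]
```

Request:
jog_arm(increments=[{"dx":0,"dy":0,"dz":0,"ax":0,"ay":0,"az":0.08,"gripper":-1},{"dx":0,"dy":0,"dz":0,"ax":0,"ay":0,"az":0.17,"gripper":-1},{"dx":0,"dy":0,"dz":0,"ax":0,"ay":0,"az":0.26,"gripper":-1},{"dx":0,"dy":0,"dz":0,"ax":0,"ay":0,"az":0.35,"gripper":-1},{"dx":0,"dy":0,"dz":0,"ax":0,"ay":0,"az":0.44,"gripper":-1},{"dx":0,"dy":0,"dz":0,"ax":0,"ay":0,"az":0.53,"gripper":-1},{"dx":0,"dy":0,"dz":0,"ax":0,"ay":0,"az":0.62,"gripper":-1},{"dx":0,"dy":0,"dz":0,"ax":0,"ay":0,"az":0.71,"gripper":-1}])

```text
time: 9.4
eef_pos: [0.534, -0.1919, 0.125]
tcp_rot: [1.0, -0.031, 0.0, -0.0]
contact_force: [-1.4, 1.5, 6.2]
opening: 0.145
finger_force: 32.6
```

Request:
jog_arm(increments=[{"dx":0,"dy":0,"dz":0,"ax":0,"ay":0,"az":0.09,"gripper":-1},{"dx":0,"dy":0,"dz":0,"ax":0,"ay":0,"az":0.18,"gripper":-1},{"dx":0,"dy":0,"dz":0,"ax":0,"ay":0,"az":0.27,"gripper":-1},{"dx":0,"dy":0,"dz":0,"ax":0,"ay":0,"az":0.36,"gripper":-1},{"dx":0,"dy":0,"dz":0,"ax":0,"ay":0,"az":0.45,"gripper":-1},{"dx":0,"dy":0,"dz":0,"ax":0,"ay":0,"az":0.53,"gripper":-1},{"dx":0,"dy":0,"dz":0,"ax":0,"ay":0,"az":0.59,"gripper":-1},{"dx":0,"dy":0,"dz":0,"ax":0,"ay":0,"az":0.623,"gripper":-1},{"dx":0,"dy":0,"dz":0,"ax":0,"ay":0,"az":0.623,"gripper":-1}])

```text
time: 10.3
eef_pos: [0.5339, -0.1917, 0.125]
tcp_rot: [0.898, 0.441, 0.0, -0.0]
contact_force: [-3.2, 0.3, 5.1]
opening: 0.146
finger_force: 32.7
```

Request:
jog_arm(increments=[{"dx":0,"dy":0,"dz":0,"ax":0,"ay":0,"az":0,"gripper":-1},{"dx":0,"dy":0,"dz":0,"ax":0,"ay":0,"az":0,"gripper":-1},{"dx":0,"dy":0,"dz":0,"ax":0,"ay":0,"az":0,"gripper":-1},{"dx":0,"dy":0,"dz":0,"ax":0,"ay":0,"az":0,"gripper":-1},{"dx":0,"dy":0,"dz":0,"ax":0,"ay":0,"az":0,"gripper":-1},{"dx":0,"dy":0,"dz":0,"ax":0,"ay":0,"az":0,"gripper":-1},{"dx":0,"dy":0,"dz":0,"ax":0,"ay":0,"az":0,"gripper":-1}])

```text
time: 11.0
eef_pos: [0.5339, -0.1917, 0.125]
tcp_rot: [0.898, 0.44, 0.0, -0.0]
contact_force: [-3.0, 1.8, 5.0]
opening: 0.145
finger_force: 32.7
```

```bash
python3 - <<'E'
from h import *
st();print(get_state()["wrist_torque"])
E
```

```text
t 11.0 p [ 0.5339 -0.1917  0.125 ] psi_y -0.6591 q [-0.5237  0.1972  1.9417  0.0005  1.003   0.1351] op 0.14510200391909425 F [-3.0408  1.762   4.9783]
[0.2904 0.4298 0.0342]
```

Request:
jog_arm(increments=[{"dx":0,"dy":0,"dz":0,"ax":0,"ay":0,"az":0,"gripper":0.3},{"dx":0,"dy":0,"dz":0,"ax":0,"ay":0,"az":0,"gripper":0.3},{"dx":0,"dy":0,"dz":0,"ax":0,"ay":0,"az":0,"gripper":0.3},{"dx":0,"dy":0,"dz":0.2,"ax":0,"ay":0,"az":0,"gripper":0.3},{"dx":0,"dy":0,"dz":0.5,"ax":0,"ay":0,"az":0,"gripper":0.3},{"dx":0,"dy":0,"dz":0.8,"ax":0,"ay":0,"az":0,"gripper":0.3}])

```text
time: 11.6
eef_pos: [0.5333, -0.1917, 0.2203]
tcp_rot: [0.898, 0.44, -0.0, -0.001]
contact_force: [0.3, 0.0, 0.4]
opening: 0.649
finger_force: 0.0
```

Request:
jog_arm(increments=[{"dx":0.14,"dy":0.4,"dz":0,"ax":0,"ay":0,"az":0.09,"gripper":0.3},{"dx":0.14,"dy":0.75,"dz":0,"ax":0,"ay":0,"az":0.18,"gripper":0.3},{"dx":0.14,"dy":1,"dz":0,"ax":0,"ay":0,"az":0.25,"gripper":0.3}])

```text
time: 11.9
eef_pos: [0.5507, -0.07, 0.2205]
tcp_rot: [0.793, 0.609, 0.0, 0.0]
contact_force: [0.3, 0.2, -0.4]
opening: 0.654
finger_force: 0.0
```

Request:
jog_arm(increments=[{"dx":0.143,"dy":0.4,"dz":0,"ax":0,"ay":0,"az":0.084,"gripper":0.3},{"dx":0.143,"dy":0.8,"dz":0,"ax":0,"ay":0,"az":0.084,"gripper":0.3},{"dx":0.143,"dy":1,"dz":0,"ax":0,"ay":0,"az":0.084,"gripper":0.3},{"dx":0.143,"dy":1,"dz":0,"ax":0,"ay":0,"az":0.084,"gripper":0.3},{"dx":0.143,"dy":1,"dz":-0.3,"ax":0,"ay":0,"az":0.084,"gripper":0.3},{"dx":0.143,"dy":1,"dz":-0.3,"ax":0,"ay":0,"az":0.084,"gripper":0.3},{"dx":0.143,"dy":1,"dz":-0.3,"ax":0,"ay":0,"az":0.084,"gripper":0.3}])

```text
time: 12.6
eef_pos: [0.5671, 0.0472, 0.1835]
tcp_rot: [0.754, 0.657, -0.001, -0.001]
contact_force: [0.6, 1.0, 0.0]
opening: 0.648
finger_force: 0.0
```

```bash
python3 - <<'E'
from h import *
st();c=cam("side");t=cam("top")
im=np.hstack([cv2.resize(c["frame"][130:280,210:370],(400,375)),cv2.resize(t["frame"][160:310,240:400],(400,375))])
cv2.imwrite("pics/both3.png",im);np.savez("top3.npz",**t);np.savez("side3.npz",**c)
E
```

```text
t 12.6 p [0.5671 0.0472 0.1835] psi_y -0.136 q [-0.0951  0.1278  1.9016 -0.0002  1.1148  0.041 ] op 0.6475926493370138 F [0.5857 0.9703 0.0472]
```

View pics/both3.png

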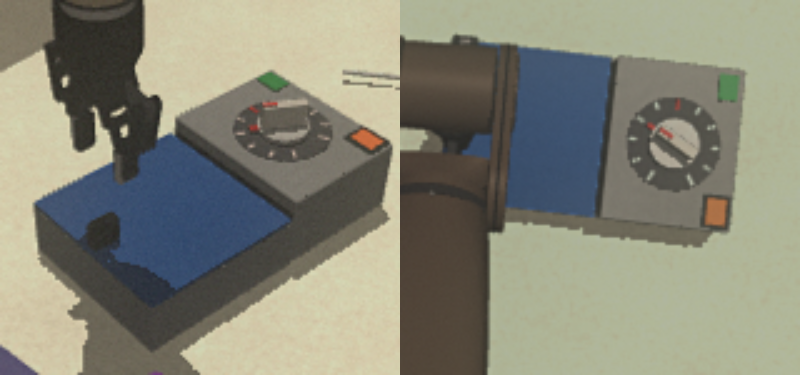

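The dial pointer is on 3 (top half, near (650,127)). Next I lower onto the shutter grip.

Request:
jog_arm(increments=[{"dx":0.01,"dy":0.05,"dz":0,"ax":0,"ay":0,"az":0,"gripper":0.3},{"dx":0.01,"dy":0.05,"dz":-0.35,"ax":0,"ay":0,"az":0,"gripper":0.3},{"dx":0.01,"dy":0.05,"dz":-0.6,"ax":0,"ay":0,"az":0,"gripper":0.3},{"dx":0.01,"dy":0.05,"dz":-0.71,"ax":0,"ay":0,"az":0,"gripper":0.3},{"dx":0.01,"dy":0.05,"dz":-0.71,"ax":0,"ay":0,"az":0,"gripper":0.3}])

```text
time: 13.2
eef_pos: [0.5679, 0.0542, 0.0976]
tcp_rot: [0.753, 0.658, -0.001, -0.001]
contact_force: [-0.7, -0.5, 0.0]
opening: 0.651
finger_force: 0.0
```

Request:
jog_arm(increments=[{"dx":0,"dy":0,"dz":0,"ax":0,"ay":0,"az":0,"gripper":-1},{"dx":0,"dy":0,"dz":0,"ax":0,"ay":0,"az":0,"gripper":-1},{"dx":0,"dy":0,"dz":0,"ax":0,"ay":0,"az":0,"gripper":-1},{"dx":0,"dy":0,"dz":0,"ax":0,"ay":0,"az":0,"gripper":-1},{"dx":0,"dy":0,"dz":0,"ax":0,"ay":0,"az":0,"gripper":-1},{"dx":0,"dy":0,"dz":0,"ax":0,"ay":0,"az":0,"gripper":-1}], force=40)

```text
time: 13.8
eef_pos: [0.5676, 0.0544, 0.1012]
tcp_rot: [0.753, 0.658, -0.002, -0.002]
contact_force: [-8.6, 0.5, 9.3]
opening: 0.159
finger_force: 41.2
```

```bash
python3 - <<'E'
from h import *
st()
E
```

```text
t 13.8 p [0.5676 0.0544 0.1012] psi_y -0.1347 q [-0.0824  0.2395  1.942   0.      0.9651  0.0524] op 0.15875472535829493 F [-8.6209  0.483   9.2888]
```

Request:
jog_arm(increments=[{"dx":-0.015,"dy":0,"dz":0.03,"ax":0,"ay":0,"az":0,"gripper":-1},{"dx":-0.028,"dy":-0.1,"dz":0.03,"ax":0,"ay":0,"az":0,"gripper":-1},{"dx":-0.042,"dy":-0.2,"dz":0.03,"ax":0,"ay":0,"az":0,"gripper":-1},{"dx":-0.069,"dy":-0.4,"dz":0.03,"ax":0,"ay":0,"az":0,"gripper":-1},{"dx":-0.096,"dy":-0.6,"dz":0.03,"ax":0,"ay":0,"az":0,"gripper":-1},{"dx":-0.123,"dy":-0.8,"dz":0.03,"ax":0,"ay":0,"az":0,"gripper":-1}])

```text
time: 14.4
eef_pos: [0.5541, -0.0419, 0.1013]
tcp_rot: [0.753, 0.658, 0.001, -0.0]
contact_force: [5.9, 2.4, -12.3]
opening: 0.154
finger_force: 41.5
```

```bash
python3 - <<'E'
from h import *
st()
E
```

```text
t 14.4 p [ 0.5541 -0.0419  0.1013] psi_y -0.1353 q [-0.2589  0.2072  1.9809  0.0024  0.9523 -0.125 ] op 0.15432809676476714 F [  5.9226   2.4196 -12.3119]
```

Request:
jog_arm(increments=[{"dx":-0.02,"dy":-0.15,"dz":-0.015,"ax":0,"ay":0,"az":0,"gripper":-1},{"dx":-0.035,"dy":-0.3,"dz":-0.015,"ax":0,"ay":0,"az":0,"gripper":-1},{"dx":-0.044,"dy":-0.375,"dz":-0.015,"ax":0,"ay":0,"az":0,"gripper":-1},{"dx":-0.044,"dy":-0.385,"dz":-0.015,"ax":0,"ay":0,"az":0,"gripper":-1},{"dx":-0.044,"dy":-0.385,"dz":-0.015,"ax":0,"ay":0,"az":0,"gripper":-1}])

```text
time: 14.9
eef_pos: [0.5484, -0.0846, 0.1012]
tcp_rot: [0.754, 0.657, 0.002, -0.003]
contact_force: [-1.8, 12.2, 2.1]
opening: 0.154
finger_force: 43.4
```

```bash
python3 - <<'E'
from h import *
st()
E
```

```text
t 14.9 p [ 0.5484 -0.0846  0.1012] psi_y -0.1371 q [-0.3387  0.2078  1.9804  0.0085  0.9575 -0.2065] op 0.15362511934204356 F [-1.8427 12.243   2.0725]
```

Request:
jog_arm(increments=[{"dx":0,"dy":0.02,"dz":0,"ax":0,"ay":0,"az":0,"gripper":-0.2},{"dx":0,"dy":0.02,"dz":0,"ax":0,"ay":0,"az":0,"gripper":-0.2},{"dx":0,"dy":0.02,"dz":0,"ax":0,"ay":0,"az":0,"gripper":-0.2},{"dx":0,"dy":0.02,"dz":0.3,"ax":0,"ay":0,"az":0,"gripper":-0.2},{"dx":0,"dy":0.02,"dz":0.6,"ax":0,"ay":0,"az":0,"gripper":-0.2},{"dx":0,"dy":0.02,"dz":0.9,"ax":0,"ay":0,"az":0,"gripper":-0.2}])

```text
time: 15.5
eef_pos: [0.5489, -0.0862, 0.2104]
tcp_rot: [0.753, 0.658, -0.0, 0.0]
contact_force: [-0.2, 0.0, 0.5]
opening: 0.393
finger_force: 0.0
```

```bash
cat >> h.py <<'E'
def weights():
    t,s=cam("top"),cam("side")
    for n,c,r in(("top",t,(100,140,262,330)),("side",s,(60,230,300,400))):
        for ce,a,m in blobs(mask(c,*BR,r),20):
            print(n,ce,a,plane(c,ce,.0155)[:2])
    return t,s
E
python3 - <<'E'
from h import *
st();t,s=weights()
im=np.hstack([cv2.resize(s["frame"][100:400,60:380],(400,375)),cv2.resize(t["frame"][130:310,120:400],(400,257)).copy() if 0 else cv2.resize(t["frame"][130:310,130:322],(400,375))])
cv2.imwrite("pics/both4.png",im)
E
```

```text
t 15.5 p [ 0.5489 -0.0862  0.2104] psi_y -0.1354 q [-0.3383  0.0672  1.9147 -0.0004  1.1592 -0.2027] op 0.3926287163539677 F [-0.1941  0.0306  0.4606]
top [127.641  166.0513] 39 [0.7095 0.4761]
top [166.8684 216.0921] 76 [0.5521 0.3541]
top [192.5062 220.358 ] 81 [0.5375 0.2756]
top [198.5647 247.3765] 85 [0.455  0.2573]
top [164.725 248.375] 80 [0.454  0.3602]
side [ 70.6552 286.0776] 116 [0.7707 0.4279]
side [191.3404 301.5106] 235 [0.5359 0.2735]
side [223.0697 317.5   ] 244 [0.4537 0.2551]
side [157.9962 320.7786] 262 [0.5491 0.3518]
side [185.3481 351.    ] 293 [0.4513 0.3578]
```

View pics/both4.png

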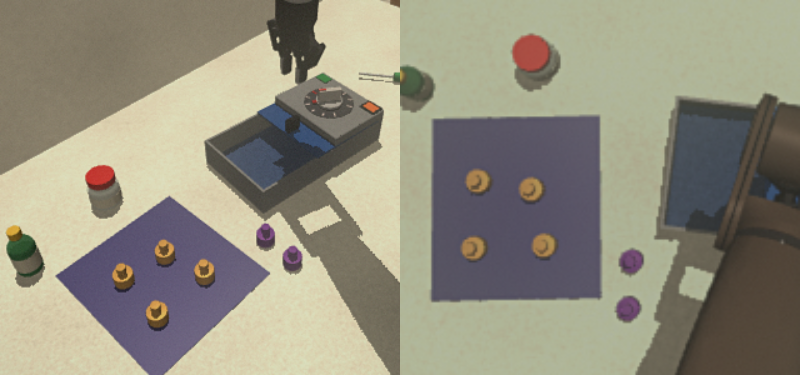

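The shutter is fully open. One weight has been knocked to (0.537, 0.2746). The dial, jar, bottle and screwdriver are undisturbed. I'll pick up that weight first.

Request:
jog_arm(increments=[{"dx":-0.03,"dy":0.35,"dz":0,"ax":0,"ay":0,"az":0,"gripper":0},{"dx":-0.03,"dy":0.7,"dz":0,"ax":0,"ay":0,"az":0,"gripper":0},{"dx":-0.03,"dy":1,"dz":0,"ax":0,"ay":0,"az":0,"gripper":0}])

```text
time: 15.9
eef_pos: [0.5451, 0.0352, 0.2087]
tcp_rot: [0.754, 0.657, 0.0, 0.0]
contact_force: [0.8, -0.1, 1.1]
opening: 0.5
finger_force: 0.0
```

Request:
jog_arm(increments=[{"dx":-0.03,"dy":0.4,"dz":0,"ax":0,"ay":0,"az":0,"gripper":0},{"dx":-0.03,"dy":0.8,"dz":0,"ax":0,"ay":0,"az":0,"gripper":0},{"dx":-0.03,"dy":1,"dz":0,"ax":0,"ay":0,"az":0,"gripper":0}])

```text
time: 16.2
eef_pos: [0.5412, 0.157, 0.2085]
tcp_rot: [0.752, 0.659, 0.0, -0.0]
contact_force: [0.7, -0.3, -0.1]
opening: 0.499
finger_force: 0.0
```

Request:
jog_arm(increments=[{"dx":-0.04,"dy":0.4,"dz":0,"ax":0,"ay":0,"az":0,"gripper":0},{"dx":-0.04,"dy":0.8,"dz":0,"ax":0,"ay":0,"az":0,"gripper":0},{"dx":-0.04,"dy":1,"dz":-0.3,"ax":0,"ay":0,"az":0,"gripper":0},{"dx":-0.04,"dy":1,"dz":-0.7,"ax":0,"ay":0,"az":0,"gripper":0},{"dx":-0.04,"dy":1,"dz":-0.8,"ax":0,"ay":0,"az":0,"gripper":0},{"dx":-0.04,"dy":1,"dz":-0.8,"ax":0,"ay":0,"az":0,"gripper":0}])

```text
time: 16.8
eef_pos: [0.535, 0.2732, 0.1097]
tcp_rot: [0.753, 0.658, -0.003, -0.001]
contact_force: [0.6, 0.4, -0.1]
opening: 0.505
finger_force: 0.0
```

```bash
python3 - <<'E'
from h import *
st()
E
```

```text
t 16.8 p [0.535  0.2732 0.1097] psi_y -0.1353 q [ 0.3035  0.2887  1.862  -0.0003  0.9977  0.4389] op 0.5051164189407101 F [ 0.6232  0.4166 -0.0757]
```

Request:
jog_arm(increments=[{"dx":0.015,"dy":0.01,"dz":-0.25,"ax":0,"ay":0,"az":0,"gripper":0},{"dx":0.015,"dy":0.01,"dz":-0.4,"ax":0,"ay":0,"az":0,"gripper":0},{"dx":0.015,"dy":0.01,"dz":-0.45,"ax":0,"ay":0,"az":0,"gripper":0},{"dx":0.015,"dy":0.01,"dz":-0.45,"ax":0,"ay":0,"az":0,"gripper":0}])

```text
time: 17.2
eef_pos: [0.5397, 0.275, 0.0601]
tcp_rot: [0.754, 0.657, 0.001, 0.0]
contact_force: [0.3, -0.6, 1.2]
opening: 0.501
finger_force: 0.0
```

Request:
jog_arm(increments=[{"dx":0,"dy":0,"dz":0,"ax":0,"ay":0,"az":0,"gripper":-1},{"dx":0,"dy":0,"dz":0,"ax":0,"ay":0,"az":0,"gripper":-1},{"dx":0,"dy":0,"dz":0,"ax":0,"ay":0,"az":0,"gripper":-1},{"dx":0,"dy":0,"dz":0,"ax":0,"ay":0,"az":0,"gripper":-1},{"dx":0,"dy":0,"dz":0,"ax":0,"ay":0,"az":0,"gripper":-1}])

```text
time: 17.7
eef_pos: [0.5397, 0.276, 0.061]
tcp_rot: [0.753, 0.658, 0.001, 0.0]
contact_force: [-2.0, 0.2, 6.4]
opening: 0.156
finger_force: 39.1
```

```bash
python3 - <<'E'
from h import *
st()
E
```

```text
t 17.7 p [0.5397 0.276  0.061 ] psi_y -0.1347 q [0.3054 0.3662 1.8677 0.0002 0.9051 0.44  ] op 0.15558371531100262 F [-2.0251  0.1772  6.4339]
```

Request:
jog_arm(increments=[{"dx":0,"dy":0,"dz":0.1,"ax":0,"ay":0,"az":0,"gripper":-1},{"dx":0,"dy":0,"dz":0.3,"ax":0,"ay":0,"az":0,"gripper":-1},{"dx":0,"dy":0,"dz":0.6,"ax":0,"ay":0,"az":0,"gripper":-1},{"dx":0,"dy":0,"dz":0.6,"ax":0,"ay":0,"az":0,"gripper":-1}])

```text
time: 18.1
eef_pos: [0.5421, 0.2766, 0.137]
tcp_rot: [0.753, 0.658, 0.005, 0.002]
contact_force: [2.0, 0.4, -2.1]
opening: 0.151
finger_force: 39.0
```

```bash
python3 - <<'E'
from h import *
st();s=cam("side")
cv2.imwrite("pics/s5.png",cv2.resize(s["frame"][200:360,110:290],(720,600-40+0)))
E
```

```text
t 18.1 p [0.5421 0.2766 0.137 ] psi_y -0.1346 q [ 0.3053  0.2603  1.8404 -0.0001  1.0296  0.44  ] op 0.151229403759838 F [ 1.9976  0.3592 -2.0772]
```

View pics/s5.png

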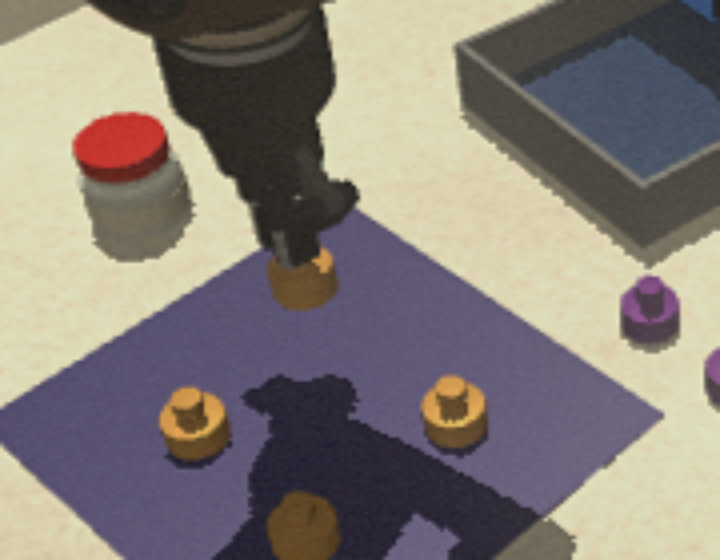

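Request:
jog_arm(increments=[{"dx":0,"dy":-0.1,"dz":0.25,"ax":0,"ay":0,"az":0,"gripper":-1},{"dx":0.1,"dy":-0.4,"dz":0.44,"ax":0,"ay":0,"az":0,"gripper":-1},{"dx":0.2,"dy":-0.75,"dz":0.44,"ax":0,"ay":0,"az":0,"gripper":-1},{"dx":0.27,"dy":-1,"dz":0.44,"ax":0,"ay":0,"az":0,"gripper":-1}])

```text
time: 18.55
eef_pos: [0.5711, 0.1535, 0.1831]
tcp_rot: [0.753, 0.658, -0.0, 0.0]
contact_force: [0.2, 0.3, -2.2]
opening: 0.15
finger_force: 39.1
```

Request:
jog_arm(increments=[{"dx":0.1,"dy":-0.35,"dz":0,"ax":0,"ay":0,"az":0,"gripper":-1},{"dx":0.2,"dy":-0.7,"dz":0,"ax":0,"ay":0,"az":0,"gripper":-1},{"dx":0.26,"dy":-0.95,"dz":0,"ax":0,"ay":0,"az":0,"gripper":-1},{"dx":0.26,"dy":-1,"dz":0,"ax":0,"ay":0,"az":0,"gripper":-1},{"dx":0.26,"dy":-1,"dz":0,"ax":0,"ay":0,"az":0,"gripper":-1}])

```text
time: 19.05
eef_pos: [0.6014, 0.0345, 0.1818]
tcp_rot: [0.754, 0.657, -0.001, -0.001]
contact_force: [-0.3, 0.6, -1.5]
opening: 0.149
finger_force: 39.1
```

```bash
python3 - <<'E'
from h import *
st()
E
```

```text
t 19.05 p [0.6014 0.0345 0.1818] psi_y -0.1372 q [-0.1111  0.2009  1.8213  0.0003  1.1228  0.026 ] op 0.14865004930891498 F [-0.2697  0.6158 -1.4956]
```

Request:
jog_arm(increments=[{"dx":0.02,"dy":-0.03,"dz":-0.2,"ax":0,"ay":0,"az":0,"gripper":-1},{"dx":0.02,"dy":-0.03,"dz":-0.5,"ax":0,"ay":0,"az":0,"gripper":-1},{"dx":0.02,"dy":-0.03,"dz":-0.75,"ax":0,"ay":0,"az":0,"gripper":-1},{"dx":0.02,"dy":-0.03,"dz":-0.88,"ax":0,"ay":0,"az":0,"gripper":-1},{"dx":0.02,"dy":-0.03,"dz":-0.93,"ax":0,"ay":0,"az":0,"gripper":-1},{"dx":0.02,"dy":-0.03,"dz":-0.93,"ax":0,"ay":0,"az":0,"gripper":-1}])

```text
time: 19.65
eef_pos: [0.6044, 0.0326, 0.0717]
tcp_rot: [0.753, 0.658, -0.0, -0.0]
contact_force: [0.6, 0.7, -2.4]
opening: 0.152
finger_force: 39.2
```

```bash
python3 - <<'E'
from h import *
st()
E
```

```text
t 19.65 p [0.6044 0.0326 0.0717] psi_y -0.1339 q [-0.1136  0.3498  1.8656  0.0002  0.9273  0.0202] op 0.151728904065998 F [ 0.6492  0.6749 -2.3712]
```

Not down yet, so I'll lower slowly.

Request:
jog_arm(increments=[{"dx":0,"dy":0,"dz":-0.015,"ax":0,"ay":0,"az":0,"gripper":-1},{"dx":0,"dy":0,"dz":-0.025,"ax":0,"ay":0,"az":0,"gripper":-1},{"dx":0,"dy":0,"dz":-0.025,"ax":0,"ay":0,"az":0,"gripper":-1}])

```text
time: 19.95
eef_pos: [0.6054, 0.0318, 0.0703]
tcp_rot: [0.753, 0.658, 0.001, 0.001]
contact_force: [-0.6, 0.5, -1.9]
opening: 0.151
finger_force: 39.2
```

Request:
jog_arm(increments=[{"dx":0,"dy":0,"dz":-0.01,"ax":0,"ay":0,"az":0,"gripper":-1},{"dx":0,"dy":0,"dz":-0.02,"ax":0,"ay":0,"az":0,"gripper":-1},{"dx":0,"dy":0,"dz":-0.02,"ax":0,"ay":0,"az":0,"gripper":-1}])

```text
time: 20.25
eef_pos: [0.6057, 0.0317, 0.0691]
tcp_rot: [0.753, 0.658, 0.0, 0.001]
contact_force: [-3.7, -0.1, 6.8]
opening: 0.152
finger_force: 40.4
```

Request:
jog_arm(increments=[{"dx":0,"dy":0,"dz":0.01,"ax":0,"ay":0,"az":0,"gripper":-0.2},{"dx":0,"dy":0,"dz":0.01,"ax":0,"ay":0,"az":0,"gripper":0},{"dx":0,"dy":0,"dz":0.01,"ax":0,"ay":0,"az":0,"gripper":0},{"dx":0,"dy":0,"dz":0.01,"ax":0,"ay":0,"az":0,"gripper":0},{"dx":0,"dy":0,"dz":0.3,"ax":0,"ay":0,"az":0,"gripper":0},{"dx":0,"dy":0,"dz":0.7,"ax":0,"ay":0,"az":0,"gripper":0},{"dx":0,"dy":0,"dz":0.9,"ax":0,"ay":0,"az":0,"gripper":0}])

```text
time: 20.95
eef_pos: [0.6064, 0.0317, 0.1789]
tcp_rot: [0.753, 0.658, 0.002, 0.002]
contact_force: [0.4, -0.6, 0.1]
opening: 0.499
finger_force: 0.0
```

Request:
jog_arm(increments=[{"dx":-0.2,"dy":0.3,"dz":0,"ax":0,"ay":0,"az":0,"gripper":0},{"dx":-0.43,"dy":0.63,"dz":0,"ax":0,"ay":0,"az":0,"gripper":0},{"dx":-0.63,"dy":0.93,"dz":0,"ax":0,"ay":0,"az":0,"gripper":0}])

```text
time: 21.25
eef_pos: [0.5281, 0.1444, 0.1749]
tcp_rot: [0.754, 0.657, 0.0, -0.0]
contact_force: [-0.0, 0.8, -0.8]
opening: 0.5
finger_force: 0.0
```

```bash
python3 - <<'E'
from h import *
st();weights()
E
```

```text
t 21.25 p [0.5281 0.1444 0.1749] psi_y -0.136 q [0.0815 0.0894 1.9609 0.0003 1.091  0.2173] op 0.5000657227191379 F [-0.0372  0.8268 -0.7665]
top [127.641  166.0513] 39 [0.7095 0.4761]
top [167.025  216.1625] 80 [0.5519 0.3536]
top [164.8675 248.3855] 83 [0.4539 0.3598]
side [ 70.6667 286.0702] 114 [0.7707 0.4278]
side [223.0868 317.5868] 242 [0.4535 0.2553]
side [157.954  320.7663] 261 [0.5492 0.3518]
side [185.2799 351.0683] 293 [0.4513 0.358 ]
```

Request:
jog_arm(increments=[{"dx":-0.2,"dy":0.3,"dz":0,"ax":0,"ay":0,"az":0,"gripper":0},{"dx":-0.43,"dy":0.63,"dz":0,"ax":0,"ay":0,"az":0,"gripper":0},{"dx":-0.63,"dy":0.93,"dz":0,"ax":0,"ay":0,"az":0,"gripper":0},{"dx":-0.63,"dy":0.93,"dz":0,"ax":0,"ay":0,"az":0,"gripper":0},{"dx":-0.63,"dy":0.93,"dz":0,"ax":0,"ay":0,"az":0,"gripper":0}])

```text
time: 21.85
eef_pos: [0.4537, 0.2552, 0.1748]
tcp_rot: [0.753, 0.659, 0.0, 0.0]
contact_force: [-0.4, -0.6, -0.9]
opening: 0.503
finger_force: 0.0
```

Request:
jog_arm(increments=[{"dx":0.005,"dy":0.01,"dz":-0.35,"ax":0,"ay":0,"az":0,"gripper":0},{"dx":0.005,"dy":0.01,"dz":-0.7,"ax":0,"ay":0,"az":0,"gripper":0},{"dx":0.005,"dy":0.01,"dz":-0.9,"ax":0,"ay":0,"az":0,"gripper":0},{"dx":0.005,"dy":0.01,"dz":-0.955,"ax":0,"ay":0,"az":0,"gripper":0},{"dx":0.005,"dy":0.01,"dz":-0.955,"ax":0,"ay":0,"az":0,"gripper":0}])

```text
time: 22.35
eef_pos: [0.4546, 0.255, 0.0593]
tcp_rot: [0.754, 0.657, -0.001, -0.0]
contact_force: [0.2, -0.8, 0.8]
opening: 0.497
finger_force: 0.0
```

Request:
jog_arm(increments=[{"dx":0,"dy":0,"dz":0,"ax":0,"ay":0,"az":0,"gripper":-1},{"dx":0,"dy":0,"dz":0,"ax":0,"ay":0,"az":0,"gripper":-1},{"dx":0,"dy":0,"dz":0,"ax":0,"ay":0,"az":0,"gripper":-1},{"dx":0,"dy":0,"dz":0,"ax":0,"ay":0,"az":0,"gripper":-1},{"dx":0,"dy":0,"dz":0,"ax":0,"ay":0,"az":0,"gripper":-1}])

```text
time: 22.85
eef_pos: [0.4553, 0.2567, 0.062]
tcp_rot: [0.753, 0.658, 0.001, 0.001]
contact_force: [-1.7, -0.5, 6.5]
opening: 0.143
finger_force: 39.3
```

Request:
jog_arm(increments=[{"dx":0,"dy":0,"dz":0.1,"ax":0,"ay":0,"az":0,"gripper":-1},{"dx":0,"dy":0,"dz":0.4,"ax":0,"ay":0,"az":0,"gripper":-1},{"dx":0,"dy":0,"dz":0.8,"ax":0,"ay":0,"az":0,"gripper":-1},{"dx":0,"dy":0,"dz":1,"ax":0,"ay":0,"az":0,"gripper":-1},{"dx":0,"dy":0,"dz":1,"ax":0,"ay":0,"az":0,"gripper":-1}])

```text
time: 23.35
eef_pos: [0.4565, 0.2572, 0.1854]
tcp_rot: [0.753, 0.658, 0.005, 0.002]
contact_force: [-0.2, 0.2, -1.3]
opening: 0.14
finger_force: 39.1
```

```bash
python3 - <<'E'
from h import *
st();s=cam("side");print([ (b[0],b[1]) for b in blobs(mask(s,*BR,(60,150,340,400)),20)])
E
```

```text
t 23.35 p [0.4565 0.2572 0.1854] psi_y -0.1346 q [0.3193 0.0194 2.0132 0.     1.0989 0.4539] op 0.13966231661927123 F [-0.201   0.2236 -1.2974]
[(array([249.1356, 226.3983]), np.int32(118)), (array([217.4333, 281.6429]), np.int32(210)), (array([ 70.75  , 286.1207]), np.int32(116)), (array([158.0789, 320.7744]), np.int32(266)), (array([185.3593, 351.0373]), np.int32(295))]
```

Request:
jog_arm(increments=[{"dx":0.1,"dy":-0.25,"dz":0,"ax":0,"ay":0,"az":0,"gripper":-1},{"dx":0.2,"dy":-0.6,"dz":0,"ax":0,"ay":0,"az":0,"gripper":-1},{"dx":0.29,"dy":-0.9,"dz":0,"ax":0,"ay":0,"az":0,"gripper":-1}])

```text
time: 23.7
eef_pos: [0.4873, 0.1469, 0.1774]
tcp_rot: [0.753, 0.658, -0.002, -0.001]
contact_force: [0.9, 0.1, -2.2]
opening: 0.144
finger_force: 39.1
```

Request:
jog_arm(increments=[{"dx":0.1,"dy":-0.3,"dz":0,"ax":0,"ay":0,"az":0,"gripper":-1},{"dx":0.2,"dy":-0.6,"dz":0,"ax":0,"ay":0,"az":0,"gripper":-1},{"dx":0.29,"dy":-0.9,"dz":0,"ax":0,"ay":0,"az":0,"gripper":-1},{"dx":0.29,"dy":-0.9,"dz":0,"ax":0,"ay":0,"az":0,"gripper":-1},{"dx":0.29,"dy":-0.9,"dz":-0.3,"ax":0,"ay":0,"az":0,"gripper":-1},{"dx":0.29,"dy":-0.9,"dz":-0.3,"ax":0,"ay":0,"az":0,"gripper":-1}])

```text
time: 24.3
eef_pos: [0.5187, 0.0409, 0.1376]
tcp_rot: [0.753, 0.658, -0.005, -0.005]
contact_force: [-1.2, -1.2, -3.2]
opening: 0.146
finger_force: 39.2
```

```bash
python3 - <<'E'
from h import *
st()
E
```

```text
t 24.3 p [0.5187 0.0409 0.1376] psi_y -0.1355 q [-0.1165  0.0865  2.0405  0.0003  1.0288  0.0188] op 0.14639565821843978 F [-1.225  -1.2007 -3.2034]
```

Request:
jog_arm(increments=[{"dx":0.01,"dy":0,"dz":-0.25,"ax":0,"ay":0,"az":0,"gripper":-1},{"dx":0.01,"dy":0,"dz":-0.45,"ax":0,"ay":0,"az":0,"gripper":-1},{"dx":0.01,"dy":0,"dz":-0.53,"ax":0,"ay":0,"az":0,"gripper":-1},{"dx":0.01,"dy":0,"dz":-0.53,"ax":0,"ay":0,"az":0,"gripper":-1},{"dx":0.01,"dy":0,"dz":-0.53,"ax":0,"ay":0,"az":0,"gripper":-1}])

```text
time: 24.8
eef_pos: [0.5253, 0.0406, 0.0813]
tcp_rot: [0.753, 0.658, 0.0, 0.0]
contact_force: [0.4, 0.8, -1.4]
opening: 0.14
finger_force: 39.3
```

Request:
jog_arm(increments=[{"dx":0,"dy":0,"dz":-0.05,"ax":0,"ay":0,"az":0,"gripper":-1},{"dx":0,"dy":0,"dz":-0.08,"ax":0,"ay":0,"az":0,"gripper":-1},{"dx":0,"dy":0,"dz":-0.095,"ax":0,"ay":0,"az":0,"gripper":-1},{"dx":0,"dy":0,"dz":-0.105,"ax":0,"ay":0,"az":0,"gripper":-1},{"dx":0,"dy":0,"dz":-0.105,"ax":0,"ay":0,"az":0,"gripper":-1}])

```text
time: 25.3
eef_pos: [0.5257, 0.0401, 0.0702]
tcp_rot: [0.753, 0.658, -0.0, 0.0]
contact_force: [-4.2, 0.4, 9.8]
opening: 0.144
finger_force: 41.0
```

Request:
jog_arm(increments=[{"dx":0,"dy":0,"dz":0.01,"ax":0,"ay":0,"az":0,"gripper":-0.2},{"dx":0,"dy":0,"dz":0.01,"ax":0,"ay":0,"az":0,"gripper":0},{"dx":0,"dy":0,"dz":0.01,"ax":0,"ay":0,"az":0,"gripper":0},{"dx":0,"dy":0,"dz":0.01,"ax":0,"ay":0,"az":0,"gripper":0},{"dx":0,"dy":0,"dz":0.3,"ax":0,"ay":0,"az":0,"gripper":0},{"dx":0,"dy":0,"dz":0.7,"ax":0,"ay":0,"az":0,"gripper":0},{"dx":0,"dy":0,"dz":0.9,"ax":0,"ay":0,"az":0,"gripper":0}])

```text
time: 26.0
eef_pos: [0.5265, 0.0401, 0.1796]
tcp_rot: [0.753, 0.658, 0.002, 0.002]
contact_force: [0.9, 0.3, 0.9]
opening: 0.493
finger_force: 0.0
```

Request:
jog_arm(increments=[{"dx":-0.07,"dy":0.3,"dz":0,"ax":0,"ay":0,"az":0,"gripper":0},{"dx":-0.14,"dy":0.6,"dz":0,"ax":0,"ay":0,"az":0,"gripper":0},{"dx":-0.203,"dy":0.886,"dz":0,"ax":0,"ay":0,"az":0,"gripper":0}])

```text
time: 26.3
eef_pos: [0.5002, 0.1476, 0.1762]
tcp_rot: [0.753, 0.657, 0.0, 0.0]
contact_force: [1.0, 0.5, 0.4]
opening: 0.495
finger_force: 0.0
```

```bash
python3 - <<'E'
from h import *
st();weights()
E
```

```text
t 26.3 p [0.5002 0.1476 0.1762] psi_y -0.1359 q [0.0921 0.0299 2.0209 0.0002 1.0902 0.2279] op 0.49462107095067104 F [0.9898 0.4516 0.3549]
top [127.641  166.0513] 39 [0.7095 0.4761]
top [167.0247 216.2099] 81 [0.5517 0.3536]
top [164.9286 248.3571] 84 [0.454  0.3596]
side [268.6293 242.6897] 116 [0.5332 0.0266]
side [ 70.6018 286.1062] 113 [0.7708 0.428 ]
side [157.9109 320.7442] 258 [0.5493 0.3519]
side [185.3058 351.0103] 291 [0.4514 0.3579]
```

Request:
jog_arm(increments=[{"dx":-0.07,"dy":0.3,"dz":0,"ax":0,"ay":0,"az":0,"gripper":0},{"dx":-0.14,"dy":0.6,"dz":0,"ax":0,"ay":0,"az":0,"gripper":0},{"dx":-0.203,"dy":0.886,"dz":0,"ax":0,"ay":0,"az":0,"gripper":0}])

```text
time: 26.7
eef_pos: [0.4761, 0.2534, 0.1758]
tcp_rot: [0.753, 0.657, -0.0, 0.0]
contact_force: [-0.0, -0.2, -0.8]
opening: 0.495
finger_force: 0.0
```

Request:
jog_arm(increments=[{"dx":-0.07,"dy":0.3,"dz":0,"ax":0,"ay":0,"az":0,"gripper":0},{"dx":-0.14,"dy":0.6,"dz":0,"ax":0,"ay":0,"az":0,"gripper":0},{"dx":-0.203,"dy":0.886,"dz":0,"ax":0,"ay":0,"az":0,"gripper":0},{"dx":-0.203,"dy":0.886,"dz":0,"ax":0,"ay":0,"az":0,"gripper":0},{"dx":-0.203,"dy":0.886,"dz":0,"ax":0,"ay":0,"az":0,"gripper":0}])

```text
time: 27.2
eef_pos: [0.4519, 0.359, 0.1755]
tcp_rot: [0.753, 0.658, -0.0, 0.0]
contact_force: [-0.6, -0.2, 0.4]
opening: 0.5
finger_force: 0.0
```

Request:
jog_arm(increments=[{"dx":0.01,"dy":0,"dz":-0.35,"ax":0,"ay":0,"az":0,"gripper":0},{"dx":0.01,"dy":0,"dz":-0.7,"ax":0,"ay":0,"az":0,"gripper":0},{"dx":0.01,"dy":0,"dz":-0.9,"ax":0,"ay":0,"az":0,"gripper":0},{"dx":0.01,"dy":0,"dz":-0.955,"ax":0,"ay":0,"az":0,"gripper":0},{"dx":0.01,"dy":0,"dz":-0.955,"ax":0,"ay":0,"az":0,"gripper":0}])

```text
time: 27.7
eef_pos: [0.453, 0.3577, 0.0604]
tcp_rot: [0.754, 0.657, -0.001, -0.0]
contact_force: [-0.2, -0.6, -0.1]
opening: 0.502
finger_force: 0.0
```

Request:
jog_arm(increments=[{"dx":0,"dy":0,"dz":0,"ax":0,"ay":0,"az":0,"gripper":-1},{"dx":0,"dy":0,"dz":0,"ax":0,"ay":0,"az":0,"gripper":-1},{"dx":0,"dy":0,"dz":0,"ax":0,"ay":0,"az":0,"gripper":-1},{"dx":0,"dy":0,"dz":0,"ax":0,"ay":0,"az":0,"gripper":-1},{"dx":0,"dy":0,"dz":0,"ax":0,"ay":0,"az":0,"gripper":-1}])

```text
time: 28.2
eef_pos: [0.454, 0.36, 0.0634]
tcp_rot: [0.753, 0.658, 0.001, 0.0]
contact_force: [-2.5, 0.0, 6.4]
opening: 0.134
finger_force: 39.5
```

Request:
jog_arm(increments=[{"dx":0,"dy":0,"dz":0.1,"ax":0,"ay":0,"az":0,"gripper":-1},{"dx":0,"dy":0,"dz":0.4,"ax":0,"ay":0,"az":0,"gripper":-1},{"dx":0,"dy":0,"dz":0.8,"ax":0,"ay":0,"az":0,"gripper":-1},{"dx":0,"dy":0,"dz":1,"ax":0,"ay":0,"az":0,"gripper":-1},{"dx":0,"dy":0,"dz":1,"ax":0,"ay":0,"az":0,"gripper":-1}])

```text
time: 28.7
eef_pos: [0.4554, 0.3606, 0.1868]
tcp_rot: [0.753, 0.658, 0.005, 0.001]
contact_force: [0.4, 0.4, -1.8]
opening: 0.134
finger_force: 39.1
```

```bash
python3 - <<'E'
from h import *
st();s=cam("side");print([ (b[0],b[1]) for b in blobs(mask(s,*BR,(60,150,340,400)),20)])
E
```

```text
t 28.7 p [0.4554 0.3606 0.1868] psi_y -0.1346 q [ 0.4952  0.1432  1.8779 -0.0002  1.1102  0.6298] op 0.13404429114524857 F [ 0.4293  0.426  -1.7907]
[(array([249.1858, 226.3186]), np.int32(113)), (array([268.6053, 242.5614]), np.int32(114)), (array([ 70.8632, 286.1368]), np.int32(117)), (array([166.6939, 318.3302]), np.int32(539))]
```

Request:
jog_arm(increments=[{"dx":0.05,"dy":-0.25,"dz":0,"ax":0,"ay":0,"az":0,"gripper":-1},{"dx":0.12,"dy":-0.65,"dz":0,"ax":0,"ay":0,"az":0,"gripper":-1},{"dx":0.178,"dy":-1,"dz":0,"ax":0,"ay":0,"az":0,"gripper":-1}])

```text
time: 29.05
eef_pos: [0.4724, 0.2374, 0.1778]
tcp_rot: [0.753, 0.658, -0.003, -0.001]
contact_force: [0.2, -0.4, -1.6]
opening: 0.131
finger_force: 39.0
```

Request:
jog_arm(increments=[{"dx":0.06,"dy":-0.35,"dz":0,"ax":0,"ay":0,"az":0,"gripper":-1},{"dx":0.12,"dy":-0.7,"dz":0,"ax":0,"ay":0,"az":0,"gripper":-1},{"dx":0.178,"dy":-1,"dz":0,"ax":0,"ay":0,"az":0,"gripper":-1}])

```text
time: 29.35
eef_pos: [0.4938, 0.1172, 0.178]
tcp_rot: [0.753, 0.658, -0.002, -0.002]
contact_force: [0.4, -0.4, -1.6]
opening: 0.134
finger_force: 39.0
```

Request:
jog_arm(increments=[{"dx":0.06,"dy":-0.35,"dz":0,"ax":0,"ay":0,"az":0,"gripper":-1},{"dx":0.12,"dy":-0.7,"dz":0,"ax":0,"ay":0,"az":0,"gripper":-1},{"dx":0.178,"dy":-1,"dz":0,"ax":0,"ay":0,"az":0,"gripper":-1},{"dx":0.178,"dy":-1,"dz":0,"ax":0,"ay":0,"az":0,"gripper":-1},{"dx":0.178,"dy":-1,"dz":0,"ax":0,"ay":0,"az":0,"gripper":-1},{"dx":0.178,"dy":-1,"dz":0,"ax":0,"ay":0,"az":0,"gripper":-1}])

```text
time: 29.95
eef_pos: [0.5158, 0.0001, 0.1793]
tcp_rot: [0.753, 0.658, -0.001, -0.002]
contact_force: [-0.5, -0.5, -3.0]
opening: 0.131
finger_force: 39.1
```

```bash
python3 - <<'E'
from h import *
st();weights()
E
```

```text
t 29.95 p [0.5158 0.0001 0.1793] psi_y -0.1344 q [-0.1969  0.0151  2.0296  0.0003  1.1007 -0.0627] op 0.13139555098357755 F [-0.5163 -0.5485 -2.9567]
top [127.641  166.0513] 39 [0.7095 0.4761]
top [166.9351 216.1039] 77 [0.5521 0.3539]
side [268.6577 242.8919] 111 [0.5327 0.0271]
side [ 70.6261 286.0696] 115 [0.7708 0.4279]
side [157.9231 320.7577] 260 [0.5492 0.3519]
```

Request:
jog_arm(increments=[{"dx":0.02,"dy":-0.06,"dz":-0.3,"ax":0,"ay":0,"az":0,"gripper":-1},{"dx":0.02,"dy":-0.06,"dz":-0.6,"ax":0,"ay":0,"az":0,"gripper":-1},{"dx":0.02,"dy":-0.06,"dz":-0.78,"ax":0,"ay":0,"az":0,"gripper":-1},{"dx":0.02,"dy":-0.06,"dz":-0.86,"ax":0,"ay":0,"az":0,"gripper":-1},{"dx":0.02,"dy":-0.06,"dz":-0.88,"ax":0,"ay":0,"az":0,"gripper":-1},{"dx":0.02,"dy":-0.06,"dz":-0.88,"ax":0,"ay":0,"az":0,"gripper":-1}])

```text
time: 30.65
eef_pos: [0.5201, -0.0076, 0.0764]
tcp_rot: [0.753, 0.658, 0.0, 0.0]
contact_force: [0.0, 1.2, -1.8]
opening: 0.13
finger_force: 39.1
```

Request:
jog_arm(increments=[{"dx":0,"dy":0,"dz":-0.02,"ax":0,"ay":0,"az":0,"gripper":-1},{"dx":0,"dy":0,"dz":-0.035,"ax":0,"ay":0,"az":0,"gripper":-1},{"dx":0,"dy":0,"dz":-0.045,"ax":0,"ay":0,"az":0,"gripper":-1},{"dx":0,"dy":0,"dz":-0.045,"ax":0,"ay":0,"az":0,"gripper":-1}])

```text
time: 31.05
eef_pos: [0.5203, -0.0082, 0.0717]
tcp_rot: [0.753, 0.658, 0.0, 0.001]
contact_force: [-2.3, -0.3, 4.8]
opening: 0.133
finger_force: 40.6
```

Request:
jog_arm(increments=[{"dx":0,"dy":0,"dz":0.01,"ax":0,"ay":0,"az":0,"gripper":-0.2},{"dx":0,"dy":0,"dz":0.01,"ax":0,"ay":0,"az":0,"gripper":0},{"dx":0,"dy":0,"dz":0.01,"ax":0,"ay":0,"az":0,"gripper":0},{"dx":0,"dy":0,"dz":0.01,"ax":0,"ay":0,"az":0,"gripper":0},{"dx":0,"dy":0,"dz":0.3,"ax":0,"ay":0,"az":0,"gripper":0},{"dx":0,"dy":0,"dz":0.7,"ax":0,"ay":0,"az":0,"gripper":0},{"dx":0,"dy":0,"dz":0.9,"ax":0,"ay":0,"az":0,"gripper":0}])

```text
time: 31.75
eef_pos: [0.5211, -0.0083, 0.1822]
tcp_rot: [0.753, 0.658, 0.002, 0.002]
contact_force: [0.6, 0.7, 1.3]
opening: 0.5
finger_force: 0.0
```

Request:
jog_arm(increments=[{"dx":0.03,"dy":0.3,"dz":0,"ax":0,"ay":0,"az":0,"gripper":0},{"dx":0.06,"dy":0.65,"dz":0,"ax":0,"ay":0,"az":0,"gripper":0},{"dx":0.085,"dy":1,"dz":0,"ax":0,"ay":0,"az":0,"gripper":0}])

```text
time: 32.05
eef_pos: [0.5299, 0.113, 0.1788]
tcp_rot: [0.754, 0.657, 0.0, 0.0]
contact_force: [-0.6, -0.2, 0.1]
opening: 0.499
finger_force: 0.0
```

Request:
jog_arm(increments=[{"dx":0.03,"dy":0.35,"dz":0,"ax":0,"ay":0,"az":0,"gripper":0},{"dx":0.06,"dy":0.7,"dz":0,"ax":0,"ay":0,"az":0,"gripper":0},{"dx":0.085,"dy":1,"dz":0,"ax":0,"ay":0,"az":0,"gripper":0}])

```text
time: 32.35
eef_pos: [0.5397, 0.2341, 0.1782]
tcp_rot: [0.753, 0.658, 0.0, -0.0]
contact_force: [0.2, -0.3, 0.1]
opening: 0.502
finger_force: 0.0
```

Request:
jog_arm(increments=[{"dx":0.03,"dy":0.35,"dz":0,"ax":0,"ay":0,"az":0,"gripper":0},{"dx":0.06,"dy":0.7,"dz":0,"ax":0,"ay":0,"az":0,"gripper":0},{"dx":0.085,"dy":1,"dz":0,"ax":0,"ay":0,"az":0,"gripper":0},{"dx":0.085,"dy":1,"dz":0,"ax":0,"ay":0,"az":0,"gripper":0},{"dx":0.085,"dy":1,"dz":0,"ax":0,"ay":0,"az":0,"gripper":0}])

```text
time: 32.85
eef_pos: [0.5497, 0.3524, 0.1777]
tcp_rot: [0.753, 0.658, -0.001, 0.0]
contact_force: [-0.8, 0.1, -0.5]
opening: 0.501
finger_force: 0.0
```

```bash
python3 - <<'E'
from h import *
st();weights()
E
```

```text
t 32.85 p [0.5497 0.3524 0.1777] psi_y -0.1332 q [ 0.4151  0.3097  1.6967 -0.0005  1.1363  0.5485] op 0.500847427899575 F [-0.7834  0.1143 -0.4936]
top [127.641  166.0513] 39 [0.7095 0.4761]
top [167.1591 216.3977] 88 [0.5512 0.3532]
side [282.5462 235.7311] 119 [ 0.5237 -0.016 ]
side [268.5421 242.4579] 107 [0.5339 0.0262]
side [ 70.7586 286.0862] 116 [0.7706 0.4277]
side [158.1015 320.7256] 266 [0.549  0.3516]
```

Request:
jog_arm(increments=[{"dx":0.01,"dy":0,"dz":-0.35,"ax":0,"ay":0,"az":0,"gripper":0},{"dx":0.01,"dy":0,"dz":-0.7,"ax":0,"ay":0,"az":0,"gripper":0},{"dx":0.01,"dy":0,"dz":-0.9,"ax":0,"ay":0,"az":0,"gripper":0},{"dx":0.01,"dy":0,"dz":-0.975,"ax":0,"ay":0,"az":0,"gripper":0},{"dx":0.01,"dy":0,"dz":-0.975,"ax":0,"ay":0,"az":0,"gripper":0}])

```text
time: 33.45
eef_pos: [0.5507, 0.3505, 0.06]
tcp_rot: [0.754, 0.657, -0.001, -0.0]
contact_force: [-0.3, 0.8, 0.1]
opening: 0.502
finger_force: 0.0
```

Request:
jog_arm(increments=[{"dx":0,"dy":0,"dz":0,"ax":0,"ay":0,"az":0,"gripper":-1},{"dx":0,"dy":0,"dz":0,"ax":0,"ay":0,"az":0,"gripper":-1},{"dx":0,"dy":0,"dz":0,"ax":0,"ay":0,"az":0,"gripper":-1},{"dx":0,"dy":0,"dz":0,"ax":0,"ay":0,"az":0,"gripper":-1},{"dx":0,"dy":0,"dz":0,"ax":0,"ay":0,"az":0,"gripper":-1}])

```text
time: 33.95
eef_pos: [0.5524, 0.3528, 0.0638]
tcp_rot: [0.753, 0.658, 0.002, 0.0]
contact_force: [-1.9, -0.8, 5.1]
opening: 0.138
finger_force: 39.5
```

Request:
jog_arm(increments=[{"dx":0,"dy":0,"dz":0.1,"ax":0,"ay":0,"az":0,"gripper":-1},{"dx":0,"dy":0,"dz":0.4,"ax":0,"ay":0,"az":0,"gripper":-1},{"dx":0,"dy":0,"dz":0.8,"ax":0,"ay":0,"az":0,"gripper":-1},{"dx":0,"dy":0,"dz":1,"ax":0,"ay":0,"az":0,"gripper":-1},{"dx":0,"dy":0,"dz":1,"ax":0,"ay":0,"az":0,"gripper":-1}])

```text
time: 34.45
eef_pos: [0.5538, 0.3532, 0.1874]
tcp_rot: [0.753, 0.658, 0.005, 0.002]
contact_force: [0.3, 0.4, -1.9]
opening: 0.129
finger_force: 39.1
```

```bash
python3 - <<'E'
from h import *
st();s=cam("side");print([ (b[0],b[1]) for b in blobs(mask(s,*BR,(60,150,340,400)),20)])
E
```

```text
t 34.45 p [0.5538 0.3532 0.1874] psi_y -0.1347 q [ 0.4136  0.3024  1.6869 -0.0001  1.1414  0.5482] op 0.12900789985629105 F [ 0.2563  0.356  -1.9326]
[(array([249.1798, 225.9326]), np.int32(89)), (array([282.6187, 234.8273]), np.int32(139)), (array([268.6132, 242.5755]), np.int32(106)), (array([145.7349, 284.0241]), np.int32(249)), (array([ 70.7672, 286.1121]), np.int32(116))]
```

Request:
jog_arm(increments=[{"dx":0.04,"dy":-0.25,"dz":0,"ax":0,"ay":0,"az":0,"gripper":-1},{"dx":0.08,"dy":-0.65,"dz":0,"ax":0,"ay":0,"az":0,"gripper":-1},{"dx":0.128,"dy":-1,"dz":0,"ax":0,"ay":0,"az":0,"gripper":-1}])

```text
time: 34.8
eef_pos: [0.5644, 0.2304, 0.1773]
tcp_rot: [0.753, 0.658, -0.003, -0.001]
contact_force: [0.7, -0.7, -1.7]
opening: 0.132
finger_force: 39.0
```

Request:
jog_arm(increments=[{"dx":0.04,"dy":-0.35,"dz":0,"ax":0,"ay":0,"az":0,"gripper":-1},{"dx":0.08,"dy":-0.7,"dz":0,"ax":0,"ay":0,"az":0,"gripper":-1},{"dx":0.128,"dy":-1,"dz":0,"ax":0,"ay":0,"az":0,"gripper":-1}])

```text
time: 35.1
eef_pos: [0.5799, 0.1099, 0.1775]
tcp_rot: [0.753, 0.658, -0.003, -0.002]
contact_force: [-0.0, -0.3, -2.9]
opening: 0.133
finger_force: 39.0
```

Request:
jog_arm(increments=[{"dx":0.04,"dy":-0.35,"dz":0,"ax":0,"ay":0,"az":0,"gripper":-1},{"dx":0.08,"dy":-0.7,"dz":0,"ax":0,"ay":0,"az":0,"gripper":-1},{"dx":0.128,"dy":-1,"dz":0,"ax":0,"ay":0,"az":0,"gripper":-1},{"dx":0.128,"dy":-1,"dz":0,"ax":0,"ay":0,"az":0,"gripper":-1},{"dx":0.128,"dy":-1,"dz":0,"ax":0,"ay":0,"az":0,"gripper":-1},{"dx":0.128,"dy":-1,"dz":0,"ax":0,"ay":0,"az":0,"gripper":-1}])

```text
time: 35.7
eef_pos: [0.5961, -0.0071, 0.1791]
tcp_rot: [0.753, 0.658, -0.001, -0.002]
contact_force: [-1.1, 0.5, -1.5]
opening: 0.127
finger_force: 39.0
```

```bash
python3 - <<'E'
from h import *
st()
E
```

```text
t 35.7 p [ 0.5961 -0.0071  0.1791] psi_y -0.1344 q [-0.1821  0.1911  1.8381  0.0004  1.1164 -0.0479] op 0.12719797031193839 F [-1.147   0.4762 -1.5051]
```

Request:
jog_arm(increments=[{"dx":0.01,"dy":-0.1,"dz":-0.1,"ax":0,"ay":0,"az":0,"gripper":-1},{"dx":0.01,"dy":-0.1,"dz":-0.45,"ax":0,"ay":0,"az":0,"gripper":-1},{"dx":0.01,"dy":-0.1,"dz":-0.7,"ax":0,"ay":0,"az":0,"gripper":-1},{"dx":0.01,"dy":-0.1,"dz":-0.84,"ax":0,"ay":0,"az":0,"gripper":-1},{"dx":0.01,"dy":-0.1,"dz":-0.875,"ax":0,"ay":0,"az":0,"gripper":-1},{"dx":0.01,"dy":-0.1,"dz":-0.875,"ax":0,"ay":0,"az":0,"gripper":-1}])

```text
time: 36.3
eef_pos: [0.5986, -0.0198, 0.076]
tcp_rot: [0.753, 0.658, -0.0, -0.0]
contact_force: [0.2, 0.1, -1.8]
opening: 0.129
finger_force: 39.1
```

Request:
jog_arm(increments=[{"dx":0,"dy":0,"dz":-0.015,"ax":0,"ay":0,"az":0,"gripper":-1},{"dx":0,"dy":0,"dz":-0.03,"ax":0,"ay":0,"az":0,"gripper":-1},{"dx":0,"dy":0,"dz":-0.04,"ax":0,"ay":0,"az":0,"gripper":-1},{"dx":0,"dy":0,"dz":-0.04,"ax":0,"ay":0,"az":0,"gripper":-1}])

```text
time: 36.7
eef_pos: [0.5991, -0.0201, 0.0723]
tcp_rot: [0.753, 0.658, 0.0, 0.001]
contact_force: [-1.1, -0.1, -0.5]
opening: 0.129
finger_force: 39.6
```

Request:
jog_arm(increments=[{"dx":0,"dy":0,"dz":-0.01,"ax":0,"ay":0,"az":0,"gripper":-1},{"dx":0,"dy":0,"dz":-0.01,"ax":0,"ay":0,"az":0,"gripper":-1}])

```text
time: 36.9
eef_pos: [0.5994, -0.0203, 0.0722]
tcp_rot: [0.753, 0.658, 0.0, 0.001]
contact_force: [-2.5, 0.0, 5.3]
opening: 0.13
finger_force: 40.9
```

Request:
jog_arm(increments=[{"dx":0,"dy":0,"dz":0.01,"ax":0,"ay":0,"az":0,"gripper":-0.2},{"dx":0,"dy":0,"dz":0.01,"ax":0,"ay":0,"az":0,"gripper":0},{"dx":0,"dy":0,"dz":0.01,"ax":0,"ay":0,"az":0,"gripper":0},{"dx":0,"dy":0,"dz":0.01,"ax":0,"ay":0,"az":0,"gripper":0},{"dx":0,"dy":0,"dz":0.3,"ax":0,"ay":0,"az":0,"gripper":0},{"dx":0,"dy":0,"dz":0.7,"ax":0,"ay":0,"az":0,"gripper":0},{"dx":0,"dy":0,"dz":0.95,"ax":0,"ay":0,"az":0,"gripper":0},{"dx":0,"dy":-0.3,"dz":0.95,"ax":0,"ay":0,"az":0,"gripper":0},{"dx":-0.4,"dy":-0.57,"dz":0.95,"ax":0,"ay":0,"az":0,"gripper":0},{"dx":-0.42,"dy":-0.57,"dz":0.95,"ax":0,"ay":0,"az":0,"gripper":0}])

```text
time: 37.9
eef_pos: [0.5454, -0.09, 0.1831]
tcp_rot: [0.754, 0.657, -0.001, -0.001]
contact_force: [-0.3, 0.5, -1.1]
opening: 0.498
finger_force: 0.0
```

```bash
python3 - <<'E'
from h import *
st();t,s=weights()
cv2.imwrite("pics/s6.png",np.hstack([cv2.resize(s["frame"][120:280,180:370],(400,337)),cv2.resize(t["frame"][140:290,150:340],(400,337))]))
E
```

```text
t 37.9 p [ 0.5454 -0.09    0.1831] psi_y -0.1372 q [-0.3468  0.093   1.9404 -0.0011  1.1115 -0.2091] op 0.49759546752607964 F [-0.2678  0.4979 -1.1017]
top [127.641  166.0513] 39 [0.7095 0.4761]
side [282.5507 235.9565] 138 [ 0.5232 -0.0154]
side [268.646  242.6372] 113 [0.5333 0.0265]
side [ 70.819  286.1466] 116 [0.7703 0.4277]
```

View pics/s6.png

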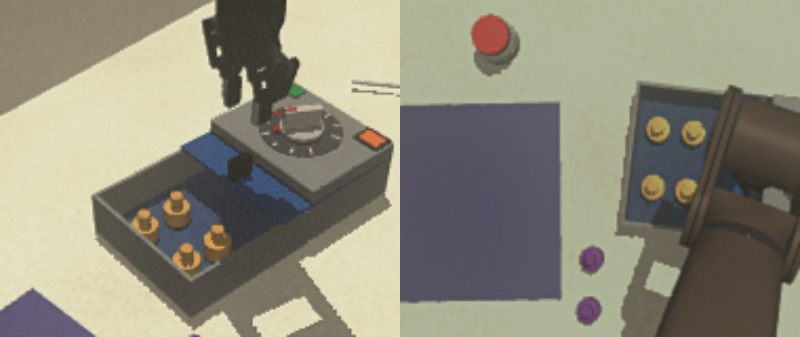

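All four weights stand upright inside and the mat is empty. Next I shut the shutter.

Request:
jog_arm(increments=[{"dx":0,"dy":0.03,"dz":0,"ax":0,"ay":0,"az":0,"gripper":0},{"dx":0,"dy":0.03,"dz":-0.3,"ax":0,"ay":0,"az":0,"gripper":0},{"dx":0,"dy":0.03,"dz":-0.55,"ax":0,"ay":0,"az":0,"gripper":0},{"dx":0,"dy":0.03,"dz":-0.65,"ax":0,"ay":0,"az":0,"gripper":0},{"dx":0,"dy":0.03,"dz":-0.65,"ax":0,"ay":0,"az":0,"gripper":0}])

```text
time: 38.5
eef_pos: [0.5475, -0.0836, 0.1043]
tcp_rot: [0.753, 0.658, -0.001, -0.002]
contact_force: [-0.5, -0.2, -0.5]
opening: 0.502
finger_force: 0.0
```

Request:
jog_arm(increments=[{"dx":0,"dy":0,"dz":0,"ax":0,"ay":0,"az":0,"gripper":-1},{"dx":0,"dy":0,"dz":0,"ax":0,"ay":0,"az":0,"gripper":-1},{"dx":0,"dy":0,"dz":0,"ax":0,"ay":0,"az":0,"gripper":-1},{"dx":0,"dy":0,"dz":0,"ax":0,"ay":0,"az":0,"gripper":-1},{"dx":0,"dy":0,"dz":0,"ax":0,"ay":0,"az":0,"gripper":-1}])

```text
time: 39.0
eef_pos: [0.5484, -0.0847, 0.1083]
tcp_rot: [0.753, 0.658, -0.0, 0.0]
contact_force: [-4.0, 1.2, 5.9]
opening: 0.151
finger_force: 41.4
```

```bash
python3 - <<'E'
from h import *
st()
E
```

```text
t 39.0 p [ 0.5484 -0.0847  0.1083] psi_y -0.1348 q [-0.3362  0.1958  1.9791 -0.      0.9666 -0.2014] op 0.15067070857144294 F [-4.0458  1.1884  5.9285]
```

Request:
jog_arm(increments=[{"dx":0.013,"dy":0.1,"dz":0.005,"ax":0,"ay":0,"az":0,"gripper":-1},{"dx":0.04,"dy":0.3,"dz":0.01,"ax":0,"ay":0,"az":0,"gripper":-1},{"dx":0.067,"dy":0.5,"dz":0.01,"ax":0,"ay":0,"az":0,"gripper":-1},{"dx":0.094,"dy":0.7,"dz":0.01,"ax":0,"ay":0,"az":0,"gripper":-1},{"dx":0.108,"dy":0.8,"dz":0.01,"ax":0,"ay":0,"az":0,"gripper":-1},{"dx":0.108,"dy":0.8,"dz":0.01,"ax":0,"ay":0,"az":0,"gripper":-1}])

```text
time: 39.6
eef_pos: [0.5617, 0.0129, 0.1084]
tcp_rot: [0.753, 0.658, 0.001, -0.0]
contact_force: [-1.3, 2.8, 2.2]
opening: 0.144
finger_force: 41.0
```

Request:
jog_arm(increments=[{"dx":0.02,"dy":0.15,"dz":0,"ax":0,"ay":0,"az":0,"gripper":-1},{"dx":0.04,"dy":0.3,"dz":0,"ax":0,"ay":0,"az":0,"gripper":-1},{"dx":0.05,"dy":0.37,"dz":0,"ax":0,"ay":0,"az":0,"gripper":-1},{"dx":0.05,"dy":0.38,"dz":0,"ax":0,"ay":0,"az":0,"gripper":-1},{"dx":0.05,"dy":0.38,"dz":0,"ax":0,"ay":0,"az":0,"gripper":-1}])

```text
time: 40.1
eef_pos: [0.5674, 0.0541, 0.1084]
tcp_rot: [0.753, 0.658, -0.002, 0.002]
contact_force: [-3.4, -6.6, 3.6]
opening: 0.15
finger_force: 41.2
```

```bash
python3 - <<'E'
from h import *
st()
E
```

```text
t 40.1 p [0.5674 0.0541 0.1084] psi_y -0.1338 q [-0.0809  0.2267  1.942  -0.006   0.9729  0.0563] op 0.15037520758627482 F [-3.359  -6.6315  3.554 ]
```

Request:
jog_arm(increments=[{"dx":0.002,"dy":0.015,"dz":0,"ax":0,"ay":0,"az":0,"gripper":-1},{"dx":0.002,"dy":0.015,"dz":0,"ax":0,"ay":0,"az":0,"gripper":-1},{"dx":0.002,"dy":0.015,"dz":0,"ax":0,"ay":0,"az":0,"gripper":-1}])

```text
time: 40.4
eef_pos: [0.5674, 0.0542, 0.1083]
tcp_rot: [0.753, 0.658, -0.003, 0.002]
contact_force: [-5.7, -12.5, 5.5]
opening: 0.149
finger_force: 41.3
```

Request:
jog_arm(increments=[{"dx":0,"dy":0,"dz":0,"ax":0,"ay":0,"az":0,"gripper":0.3},{"dx":0,"dy":0,"dz":0,"ax":0,"ay":0,"az":0,"gripper":0.3},{"dx":0,"dy":0,"dz":0,"ax":0,"ay":0,"az":0,"gripper":0.3},{"dx":0,"dy":0,"dz":0.3,"ax":0,"ay":0,"az":0,"gripper":0.3},{"dx":0,"dy":0,"dz":0.6,"ax":0,"ay":0,"az":0,"gripper":0.3},{"dx":0,"dy":0,"dz":0.9,"ax":0,"ay":0,"az":0,"gripper":0.3}])

```text
time: 41.0
eef_pos: [0.5672, 0.059, 0.2164]
tcp_rot: [0.753, 0.658, 0.0, -0.0]
contact_force: [0.8, -0.0, -0.6]
opening: 0.654
finger_force: 0.0
```

Request:
jog_arm(increments=[{"dx":-0.05,"dy":-0.35,"dz":0,"ax":0,"ay":0,"az":-0.08,"gripper":0.3},{"dx":-0.1,"dy":-0.7,"dz":0,"ax":0,"ay":0,"az":-0.16,"gripper":0.3},{"dx":-0.14,"dy":-1,"dz":0,"ax":0,"ay":0,"az":-0.2,"gripper":0.3}])

```text
time: 41.3
eef_pos: [0.5506, -0.0624, 0.2162]
tcp_rot: [0.847, 0.531, 0.001, 0.001]
contact_force: [0.4, 0.2, -0.2]
opening: 0.646
finger_force: 0.0
```

Request:
jog_arm(increments=[{"dx":-0.05,"dy":-0.35,"dz":0,"ax":0,"ay":0,"az":-0.08,"gripper":0.3},{"dx":-0.1,"dy":-0.7,"dz":0,"ax":0,"ay":0,"az":-0.134,"gripper":0.3},{"dx":-0.14,"dy":-1,"dz":0,"ax":0,"ay":0,"az":-0.134,"gripper":0.3},{"dx":-0.14,"dy":-1,"dz":0,"ax":0,"ay":0,"az":-0.134,"gripper":0.3},{"dx":-0.14,"dy":-1,"dz":0,"ax":0,"ay":0,"az":-0.134,"gripper":0.3}])

```text
time: 41.8
eef_pos: [0.5338, -0.1817, 0.2154]
tcp_rot: [0.898, 0.439, 0.0, -0.0]
contact_force: [0.8, 0.1, 0.3]
opening: 0.65
finger_force: 0.0
```

```bash
python3 - <<'E'
from h import *
st();t=cam("top");s=cam("side")
cv2.imwrite("pics/s7.png",np.hstack([cv2.resize(s["frame"][120:280,180:370],(400,337)),cv2.resize(t["frame"][140:290,230:420],(400,337))]))
E
```

```text
t 41.8 p [ 0.5338 -0.1817  0.2154] psi_y -0.661 q [-0.5083  0.0804  1.8908  0.0008  1.1704  0.1523] op 0.6496141704190245 F [0.8019 0.0607 0.2596]
```

View pics/s7.png

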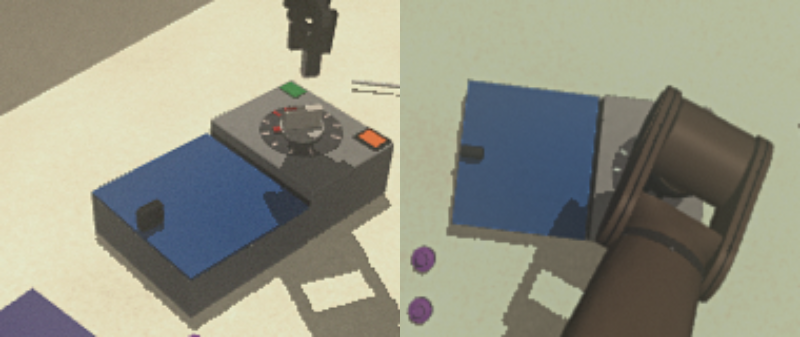

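The shutter is flush shut and the dial is still on 3. Now I'll turn it to 5.

Request:
jog_arm(increments=[{"dx":0,"dy":-0.085,"dz":0,"ax":0,"ay":0,"az":0,"gripper":0.3},{"dx":0,"dy":-0.085,"dz":-0.35,"ax":0,"ay":0,"az":0,"gripper":0.3},{"dx":0,"dy":-0.085,"dz":-0.65,"ax":0,"ay":0,"az":0,"gripper":0.3},{"dx":0,"dy":-0.085,"dz":-0.75,"ax":0,"ay":0,"az":0,"gripper":0.3},{"dx":0,"dy":-0.085,"dz":-0.75,"ax":0,"ay":0,"az":0,"gripper":0.3}])

```text
time: 42.4
eef_pos: [0.5327, -0.1905, 0.1233]
tcp_rot: [0.898, 0.441, -0.001, -0.002]
contact_force: [0.2, 1.1, 0.8]
opening: 0.654
finger_force: 0.0
```

Request:
jog_arm(increments=[{"dx":0,"dy":0,"dz":0,"ax":0,"ay":0,"az":0,"gripper":-1},{"dx":0,"dy":0,"dz":0,"ax":0,"ay":0,"az":0,"gripper":-1},{"dx":0,"dy":0,"dz":0,"ax":0,"ay":0,"az":0,"gripper":-1},{"dx":0,"dy":0,"dz":0,"ax":0,"ay":0,"az":0,"gripper":-1},{"dx":0,"dy":0,"dz":0,"ax":0,"ay":0,"az":0,"gripper":-1},{"dx":0,"dy":0,"dz":0,"ax":0,"ay":0,"az":0,"gripper":-1}], force=30)

```text
time: 43.0
eef_pos: [0.5341, -0.1915, 0.1278]
tcp_rot: [0.898, 0.44, 0.0, 0.0]
contact_force: [-3.6, 1.9, 5.3]
opening: 0.144
finger_force: 31.0
```

```bash
python3 - <<'E'
from h import *
st()
E
```

```text
t 43.0 p [ 0.5341 -0.1915  0.1278] psi_y -0.6593 q [-0.5232  0.1932  1.9404  0.0004  1.0076  0.1359] op 0.1437456815455183 F [-3.6278  1.9468  5.2534]
```

Request:
jog_arm(increments=[{"dx":0,"dy":0,"dz":0,"ax":0,"ay":0,"az":-0.08,"gripper":-1},{"dx":0,"dy":0,"dz":0,"ax":0,"ay":0,"az":-0.17,"gripper":-1},{"dx":0,"dy":0,"dz":0,"ax":0,"ay":0,"az":-0.26,"gripper":-1},{"dx":0,"dy":0,"dz":0,"ax":0,"ay":0,"az":-0.35,"gripper":-1},{"dx":0,"dy":0,"dz":0,"ax":0,"ay":0,"az":-0.44,"gripper":-1},{"dx":0,"dy":0,"dz":0,"ax":0,"ay":0,"az":-0.53,"gripper":-1},{"dx":0,"dy":0,"dz":0,"ax":0,"ay":0,"az":-0.61,"gripper":-1},{"dx":0,"dy":0,"dz":0,"ax":0,"ay":0,"az":-0.65,"gripper":-1},{"dx":0,"dy":0,"dz":0,"ax":0,"ay":0,"az":-0.667,"gripper":-1},{"dx":0,"dy":0,"dz":0,"ax":0,"ay":0,"az":-0.667,"gripper":-1}])

```text
time: 44.0
eef_pos: [0.5343, -0.192, 0.1278]
tcp_rot: [0.998, -0.068, 0.001, 0.001]
contact_force: [-3.0, 1.5, 5.7]
opening: 0.146
finger_force: 31.1
```

Request:
jog_arm(increments=[{"dx":0,"dy":0,"dz":0,"ax":0,"ay":0,"az":0,"gripper":-1},{"dx":0,"dy":0,"dz":0,"ax":0,"ay":0,"az":0,"gripper":-1},{"dx":0,"dy":0,"dz":0,"ax":0,"ay":0,"az":0,"gripper":-1},{"dx":0,"dy":0,"dz":0,"ax":0,"ay":0,"az":0,"gripper":-1},{"dx":0,"dy":0,"dz":0,"ax":0,"ay":0,"az":0,"gripper":-1},{"dx":0,"dy":0,"dz":0,"ax":0,"ay":0,"az":0,"gripper":-1}])

```text
time: 44.6
eef_pos: [0.5343, -0.192, 0.1278]
tcp_rot: [0.998, -0.068, 0.001, 0.0]
contact_force: [-2.5, 0.8, 6.2]
opening: 0.144
finger_force: 31.1
```

```bash
python3 - <<'E'
from h import *
st()
E
```

```text
t 44.6 p [ 0.5343 -0.192   0.1278] psi_y -1.7067 q [-0.5235  0.1935  1.9401 -0.0004  1.0065  1.1834] op 0.14397805099966973 F [-2.5499  0.805   6.2035]
```

Now release, lift, back away and check.

Request:
jog_arm(increments=[{"dx":0,"dy":0,"dz":0,"ax":0,"ay":0,"az":0,"gripper":0.3},{"dx":0,"dy":0,"dz":0,"ax":0,"ay":0,"az":0,"gripper":0.3},{"dx":0,"dy":0,"dz":0,"ax":0,"ay":0,"az":0,"gripper":0.3},{"dx":0,"dy":0,"dz":0.3,"ax":0,"ay":0,"az":0,"gripper":0.3},{"dx":0,"dy":0,"dz":0.6,"ax":0,"ay":0,"az":0,"gripper":0.3},{"dx":0,"dy":0,"dz":1,"ax":0,"ay":0,"az":0,"gripper":0.3}])

```text
time: 45.2
eef_pos: [0.5326, -0.1909, 0.2443]
tcp_rot: [0.998, -0.068, -0.002, -0.001]
contact_force: [0.9, 0.4, -1.1]
opening: 0.653
finger_force: 0.0
```

Request:
jog_arm(increments=[{"dx":-0.3,"dy":-0.3,"dz":0,"ax":0,"ay":0,"az":0,"gripper":0.3},{"dx":-0.6,"dy":-0.6,"dz":0,"ax":0,"ay":0,"az":0,"gripper":0.3},{"dx":-0.7,"dy":-1,"dz":0,"ax":0,"ay":0,"az":0,"gripper":0.3},{"dx":-0.7,"dy":-1,"dz":0,"ax":0,"ay":0,"az":0,"gripper":0.3}])

```text
time: 45.6
eef_pos: [0.4479, -0.3159, 0.2458]
tcp_rot: [0.997, -0.071, 0.0, 0.001]
contact_force: [0.3, 1.1, 0.0]
opening: 0.65
finger_force: 0.0
```

Request:
jog_arm(increments=[{"dx":-0.2,"dy":-0.3,"dz":0,"ax":0,"ay":0,"az":0,"gripper":0.3},{"dx":-0.4,"dy":-0.6,"dz":0,"ax":0,"ay":0,"az":0,"gripper":0.3},{"dx":-0.5,"dy":-1,"dz":0,"ax":0,"ay":0,"az":0,"gripper":0.3},{"dx":-0.5,"dy":-1,"dz":0,"ax":0,"ay":0,"az":0,"gripper":0.3},{"dx":-0.5,"dy":-1,"dz":0,"ax":0,"ay":0,"az":0,"gripper":0.3}])

```text
time: 46.1
eef_pos: [0.3896, -0.4319, 0.245]
tcp_rot: [0.998, -0.069, -0.0, -0.001]
contact_force: [0.4, 0.2, -0.5]
opening: 0.651
finger_force: 0.0
```

```bash
python3 - <<'E'
from h import *
st();t=cam("top");s=cam("side")
c0=dict(np.load("top0.npz"));d=np.abs(c0["frame"].astype(int)-t["frame"]).max(2)
for n,(x0,y0,x1,y1) in dict(jar=(180,140,212,175),oil=(118,155,150,185),driver=(412,188,462,248)).items(): print(n,d[y0:y1,x0:x1].mean(),(d[y0:y1,x0:x1]>40).sum())
cv2.imwrite("pics/s8.png",np.hstack([cv2.resize(s["frame"][130:280,210:370],(400,375)),cv2.resize(t["frame"][165:260,310:411],(400,375))]))
E
```

```text
t 46.1 p [ 0.3896 -0.4319  0.245 ] psi_y -1.7089 q [-1.0114  0.0925  1.8216  0.0007  1.2286  0.6973] op 0.6505697041131046 F [ 0.3674  0.2426 -0.5269]
jar 8.146428571428572 0
oil 7.782291666666667 0
driver 8.016 0
```

View pics/s8.png

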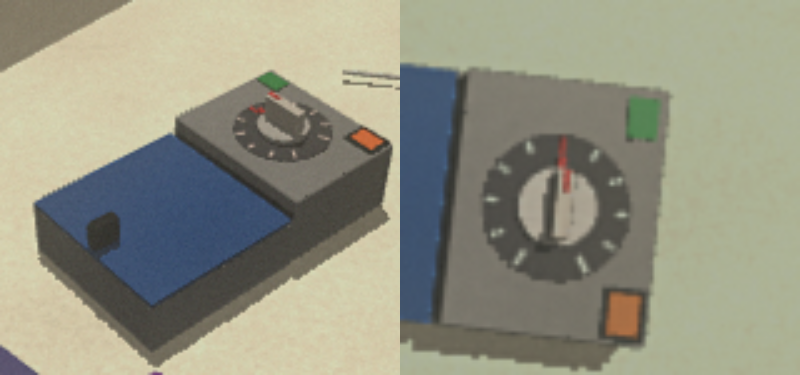

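The pointer lines up with the red mark at (565,160), the shutter is shut and the bystanders are unchanged.

```bash
python3 -c "
from plant import job
print(job.sign_off())"
```

```text
the job is handed in; nothing more can be done
None
```

The job is handed in: I opened the safe with the orange-tag code (left to 2, right to 7, left to 3), stood all four weights upright inside, slid the shutter fully shut and then turned the dial to 5, with the jar, oil bottle and screwdriver undisturbed, at about 46 s on the robot's clock.

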